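Knock a cast heel block out of its nest

ROBOT

A 6-joint arm with a two-finger parallel gripper is mounted at the origin on a cart in front of the work surface, level with it; the furniture and walls round the work are solid. World frame = base frame: x ahead of the robot, y to its left, z up, the work surface at z = 0. Lengths are in m, angles in degrees, forces in N, time in s.
With the tool pointing down it reaches from about 0.325 to 0.9 m from the base axis. Payload 6.1 kg.
Tool frame: the origin (TCP) lies between the finger pads; the fingertips stand 25 mm ahead of it and the grasp point (between the pads) lies 6 mm ahead of it; z points along the fingers, y is the direction in which the jaws open and shut (so a half turn about z gives the same grasp; the last joint's range is limited). The gripper opens to 85 mm and grips with 20 to 120 N. Pads are 22 mm wide; open, the fingers measure 114 mm over their backs; the gripper's body (76 mm by 85 mm) begins 54 mm behind the grasp point. The pads swing forward as they close: fully open they stand 13 mm farther back than shut.
Start: joints at [69.551, 12.628, 87.462, -0, 79.91, -7.225], TCP at [0.143, 0.608, 0.256] pointing down, gripper open.
Joint ranges: [-170.65, 170.65], [-52.31, 119.04], [5.05, 147.46], [-71.25, 251.25], [11.57, 151.72], [-153.62, 153.62]. Speed limits (degrees/s): [147.25, 147.25, 172.46, 180, 180, 180].

INTERFACE

Orientations are given as [roll, pitch, yaw] about the fixed x, y, z axes, in that order (R = Rz(yaw) Ry(pitch) Rx(roll)).
In Python, from cell import bot gives the robot as it stands.
- The arm moves only by the shell command python3 -m jog 'ROWS' [FORCE]. ROWS is JSON, a list of rows, each a list of 7 numbers: the finger opening in m, from 0 to 0.0854, then the shift along the tool's x, y, z in m, then the turn, a rotation vector about the tool's x, y, z in rad. In form: [[fingers, x, y, z, rx, ry, rz], ...]. A call has 1 to 10 rows; each row shifts and turns the pose as measured when the row begins, along the tool's axes as they then stand; what a row does not reach is not made up. A row lasts 1/12 s, in which the tool goes at most 41.7 mm and 7.16 degrees, less where a joint would pass 70% of its speed; a pose out of reach is approached as far as the arm can. A call with a gripper value outside its range is refused whole. The fingers move at their own pace and stop on an object; FORCE is the grip in N (left out, the last holds). Time passes only in rows, so rows that do not move let the fingers close. It gives the time, the measured TCP pose, the force and the opening at its end, in the units of the state.
- bot.read_state(): the state, without advancing time (a new reading comes with each control period).
- bot.camera(name): name is "side" or "top" or "wrist"; returns the picture (384x512x3 uint8, red, green, blue); there is no depth.
- bot.camera_info(name): a dict with "intrinsics" (3x3 intrinsics, pixels), "k1" (the pictures are not rectified: a ray, as slopes to the right and down, at radius r is drawn at 1 + k1 r^2 times it, then the intrinsics apply), "R" (3x3) and "t" (3): a world point X has camera coordinates R X + t; the wrist camera has in their place "hand_eye" (4x4, takes a point from camera to tool coordinates, whose origin is the TCP and whose axes are the flange's). Camera axes: x right, y down, z forward; pixel columns grow to the right and rows downward; lengths in m; the calibration is good to about 2 mm. A picture is of the moment at which its call begins: read the wrist's pose just before it. camera_info takes no time and is no camera call.
- bot.hand_in(): hands the job in, once; it reports no verdict.
Trained networks look in the newest picture that a camera, given by its name, has taken for a name from the list of things; names that differ only in an ending like _2 or _b are one class to them, and where a whole thing is asked for, a point or a joint stands for the part that bears it (a point fixed in the world has none). Each returns a list of dicts, best first, with "score" (0 to 1); they miss things now and then, are a little off and sometimes report something else, mostly with a low value. They report only what shows in the picture. A call takes as long as a camera call.
- bot.boxes_of(camera, query): "position" ([x, y, z] in m, in world coordinates, good to about 4 mm: the middle of the surface that is visible of it).
- bot.spot_point(camera, query): "position" ([x, y, z] in m, in world coordinates, good to about 4 mm: a listed point, or the origin of a listed thing).
The state is a dict: "t": time; "joint_positions": joint angles; "qd": joint speeds; "joint_torque": joint torques, N m; "position": TCP position; "orientation": TCP orientation; "force": force on the tool from outside, world axes, zero at the start; "ft_torque": the same for the moment, N m; "grip_width": finger opening in m.
Only numpy, scipy, OpenCV 4.12 (cv2) and the standard library are available. Lean on these libraries where they do the work, as an engineer would, in place of code of your own. Each camera call takes 0.05 s, during which the arm holds its last target.

TASK

A plaster heel block sits flush in the nest of the knockout stand. Swing the keeper bar off it to its stop, press the stand's lever down to its stop so that the knockout rod pushes the block up out of the nest, then take the block and set it down without dropping it, upright with the same face up, near the middle of the slatted wooden drying board. Leave the cup, the jar and the bowl where they are.

Things in the scene. Friction and masses are not known exactly. Their poses are not given: they have to be found in the camera images.
- nest: Knockout stand, fixed: base 130 x 190 mm, two cheeks, and an aluminium nest block 104 (x) x 130 (y) mm whose flat top is 119 mm above the bench. Origin on the bench under the cavity's centre. Cavity 49 (x) x 67 (y) x 32 mm deep, with a 31 mm hole in its floor for the knockout rod. The lever sticks out at -y, the keeper's pivot is at +y. Place and yaw (-26 to +6 degrees) vary.
- nest_top (a point): Point at the centre of the cavity's mouth, level with the block's top face. Axes as the stand's.
- keeper (a joint): Steel keeper bar, 16 x 76 mm, pivoted upright 50 mm to the stand's +y of the cavity's centre; its upper face is 8.5 mm above the nest block. 0 rad: points to -y, across the cavity; starts at 0 to 0.35. Grows as it swings clockwise seen from above, its knob going to -x (towards the robot); stop at 1.6 rad, clear, pointing to -x. Needs about 2 N at the knob; stays where left.
- keeper_knob (a point): Top centre of the black upright knob of the keeper, 16 mm in diameter, 60 mm from the pivot; the knob reaches from 14 to 40 mm above the nest block's top face. Push it sideways.
- lever (a joint): Rocker lever under the nest; level pivot along the stand's x, 45 mm to -y of the cavity's centre, 55 mm above the bench. 0 rad: outer end up, rod down (start). 0.514: outer end down at its stop, rod up 26 mm. Takes 6 to 8 N at the pad and stays where left, so the rod holds the block 26 mm proud, its lowest 6 mm still in the cavity.
- lever_pad (a point): Centre of the upper face of the rubber press pad (46 mm along x, 44 mm the other way) on the lever's outer end, about 144 mm to the stand's -y of the cavity's centre; about 88 mm above the bench at the start, 37 mm when the lever is at its stop. Press it straight down.
- heel_block: Plaster heel block, loose, 46 (x) x 64 (y) x 32 (z) mm, rounded edges, with a 20 mm steel insert disc in its top; about 0.16 kg. Origin at the centre of its underside, z up. It starts in the cavity, its top flush with the nest block and its axes along the stand's. Grasp it across its 46 mm width.
- drying_board: Slatted wooden drying board 120 (x) x 140 (y) mm, upper face 24 mm above the bench, fixed; origin at the centre of its underside on the bench. Its place and yaw vary.
- cup: Bystander: whitish plaster-stained cup, 73 mm wide, 84 mm high, behind the stand. Origin at the centre of its underside.
- powder: Bystander: jar with a blue cap, 65 mm wide, 88 mm high, behind the stand. Origin at the centre of its underside.
- bowl: Bystander: green bowl, 117 mm wide, 60 mm high, left of the drying board. Origin at the centre of its underside.

How it is judged:
By the outcome, as a careful person would: the job done as asked, in the order asked, and still so for the second after the job is handed in, with the robot touching nothing.
It also fails if it takes over 67 s, if anything falls off the work surface, if the arm or the gripper's body presses on something with over 40 N, if the wrist force passes 120 N, or if a joint passes its speed limit or range.

## Working session

There is one attempt and no reset: what is moved stays moved. The work goes in short steps, Python scripts to look and compute and a shell command to move; the robot and the scene stay as the last step left them, time stands still between calls to the robot, and variables do not carry over. Pictures are saved under pics/ and viewed, and the job is handed in when it is done.

```bash
ls; mkdir -p pics
cat > h.py <<'E'
from cell import bot
import numpy as np, cv2
from scipy.spatial.transform import Rotation as R
def snap(c,n):
    im=bot.camera(c); cv2.imwrite(f'pics/{n}.png',cv2.cvtColor(im,cv2.COLOR_RGB2BGR)); return im
def f(c,q,k='s'):
    r=(bot.spot_point if k=='s' else bot.boxes_of)(c,q)
    for d in r[:2]: print(c,q,k,np.round(d['position'],4),round(d['score'],2))
def st():
    s=bot.read_state(); print(round(s['t'],2),np.round(s['position'],4),np.round(s['orientation'],2),np.round(s['force'],1),round(s['grip_width'],4),np.round(s['joint_positions'],1)); return s
def totool(p, s=None):
    s=s or bot.read_state(); M=R.from_euler('xyz',s['orientation'],degrees=True)
    return M.inv().apply(np.array(p)-s['position'])
E
python3 - <<'E'
from h import *
st(); snap('top','top0'); snap('side','side0')
for c in ('top','side'):
    for q in ('nest','nest_top','keeper_knob','lever_pad','heel_block','drying_board','cup','powder','bowl'): f(c,q)
st()
E
```

```text
pics
0.0 [0.1428 0.6079 0.2552] [-1.7989e+02 -1.0000e-02  1.6678e+02] [ 0.   0.8 -0.2] 0.0856 [69.6 12.7 87.5 -0.  79.9 -7.2]
top nest s [ 0.46   -0.2426  0.001 ] 0.86
top nest_top s [ 0.4623 -0.2442  0.1176] 0.83
top nest_top s [ 0.4457 -0.2606  0.1594] 0.36
top keeper_knob s [ 0.4476 -0.2595  0.1604] 0.42
top lever_pad s [ 0.4766 -0.3846  0.0837] 0.75
top heel_block s [ 0.4628 -0.249   0.0867] 0.53
top drying_board s [0.4271 0.0915 0.0033] 0.81
top cup s [ 0.4625 -0.2462  0.087 ] 0.27
top bowl s [ 0.4164  0.3682 -0.002 ] 0.64
side nest s [ 0.6555 -0.2218 -0.0028] 0.61
side nest s [ 0.465  -0.2454 -0.0015] 0.58
side nest_top s [ 0.4616 -0.2456  0.1194] 0.89
side nest_top s [ 0.4159  0.3729 -0.0021] 0.29
side keeper_knob s [ 0.4482 -0.2547  0.1576] 0.4
side lever_pad s [0.4305 0.087  0.0016] 0.66
side lever_pad s [ 0.4738 -0.3868  0.0859] 0.5
side heel_block s [ 0.4637 -0.2448  0.09  ] 0.7
side drying_board s [ 0.4326  0.0868 -0.0016] 0.93
side cup s [ 0.6559 -0.2194 -0.003 ] 0.79
side powder s [ 0.6576 -0.3584 -0.0007] 0.67
side powder s [0.4142 0.3736 0.0021] 0.48
side bowl s [ 0.4153  0.3723 -0.0018] 0.69
1.0 [0.143  0.6084 0.2563] [180.    -0.   166.78] [-0.4  0.   0.1] 0.0852 [69.6 12.6 87.5  0.  79.9 -7.2]
```

View pics/top0.png

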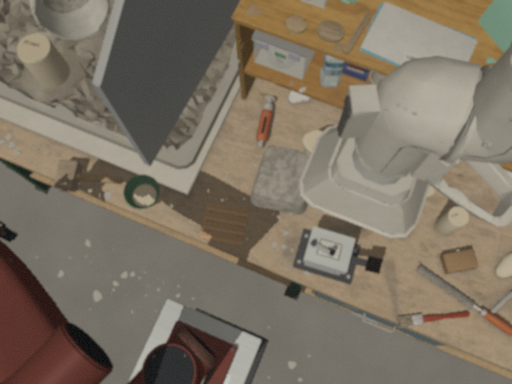

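View pics/side0.png

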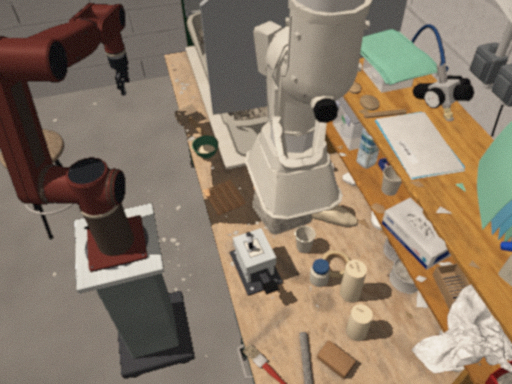

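```bash
cat >> h.py <<'E'
def pix2z(c,u,v,z):
    i=bot.camera_info(c);K=np.array(i['intrinsics']);k1=i['k1']
    d=np.array([(u-K[0,2])/K[0,0],(v-K[1,2])/K[1,1]]);s=d.copy()
    for _ in range(20): s=d/(1+k1*(s@s))
    r=np.array(i['R']).T@np.array([*s,1]);o=-np.array(i['R']).T@np.array(i['t'])
    return o+r*(z-o[2])/r[2]
def proj(c,X):
    i=bot.camera_info(c);K=np.array(i['intrinsics']);p=np.array(i['R'])@np.array(X)+np.array(i['t']);s=p[:2]/p[2];s=s*(1+i['k1']*(s@s));return K[0,0]*s[0]+K[0,2],K[1,1]*s[1]+K[1,2]
def plan(pos,yaw,n,s=None):
    """rows for straight world line + yaw change over n rows"""
    s=s or bot.read_state();p=np.array(s['position']);M=R.from_euler('xyz',s['orientation'],degrees=True)
    G=R.from_euler('xyz',[180,0,yaw],degrees=True); rv=(M.inv()*G).as_rotvec()
    for k in range(n):
        d=(np.array(pos)-p)/n
        Mk=M*R.from_rotvec(rv*k/n)
        print([*np.round(Mk.inv().apply(d),4).tolist(),*np.round(rv/n,4).tolist()])
E
python3 - <<'E'
from h import *
for n,u,v,z in [('gslab1',255,205,0),('gslab2',262,228,0),('slabr',335,215,0),('basetopL',262,205,.05)]: print(n,pix2z('side',u,v,z))
for n,u,v,z in [('slab',252,195,0.0),('slabL',268,150,0),('slabbr',300,212,0),('basecorner',335,225,.1),('panelcorner',150,160,.3),('panel0',150,160,0),('board corners',203,240,.024),('b',205,200,.024),('c',246,203,.024),('d',243,245,.024)]: print(n,pix2z('top',u,v,z))
i=bot.camera_info('top'); print(-np.array(i['R']).T@np.array(i['t']))
im=cv2.imread('pics/top0.png');a=cv2.resize(im[190:300,190:390],None,fx=4,fy=4,interpolation=2);cv2.imwrite('pics/topc.png',a)
im=cv2.imread('pics/side0.png');a=cv2.resize(im[120:300,180:380],None,fx=4,fy=3.3,interpolation=2);cv2.imwrite('pics/sidec.png',a)
plan([.36,.15,.30],120,12)
E
```

```text
gslab1 [0.53990733 0.02418243 0.        ]
gslab2 [ 0.53419897 -0.09261572  0.        ]
slabr [ 0.82116618 -0.11428695  0.        ]
basetopL [ 0.5549517  -0.02435224  0.05      ]
slab [0.55952277 0.04801249 0.        ]
slabL [0.72843195 0.061112   0.        ]
slabbr [ 0.56674788 -0.11994972  0.        ]
basecorner [ 0.54168573 -0.23681428  0.1       ]
panelcorner [0.46074826 0.30087661 0.3       ]
panel0 [0.53989071 0.41660136 0.        ]
board corners [0.35545587 0.12881128 0.024     ]
b [0.47809492 0.17873011 0.024     ]
c [0.52037686 0.05171221 0.024     ]
d [0.38986758 0.00545356 0.024     ]
[ 0.13265487 -0.17887256  1.54368163]
[-0.0263, -0.0331, -0.0036, 0.0, -0.0, 0.068]
[-0.0285, -0.0312, -0.0036, 0.0, -0.0, 0.068]
[-0.0306, -0.0292, -0.0036, 0.0, -0.0, 0.068]
[-0.0325, -0.027, -0.0036, 0.0, -0.0, 0.068]
[-0.0343, -0.0248, -0.0036, 0.0, -0.0, 0.068]
[-0.0359, -0.0224, -0.0036, 0.0, -0.0, 0.068]
[-0.0373, -0.0199, -0.0036, 0.0, -0.0, 0.068]
[-0.0386, -0.0173, -0.0036, 0.0, -0.0, 0.068]
[-0.0397, -0.0146, -0.0036, 0.0, -0.0, 0.068]
[-0.0406, -0.0119, -0.0036, 0.0, -0.0, 0.068]
[-0.0413, -0.0091, -0.0036, 0.0, -0.0, 0.068]
[-0.0418, -0.0063, -0.0036, 0.0, -0.0, 0.068]
```

View pics/topc.png

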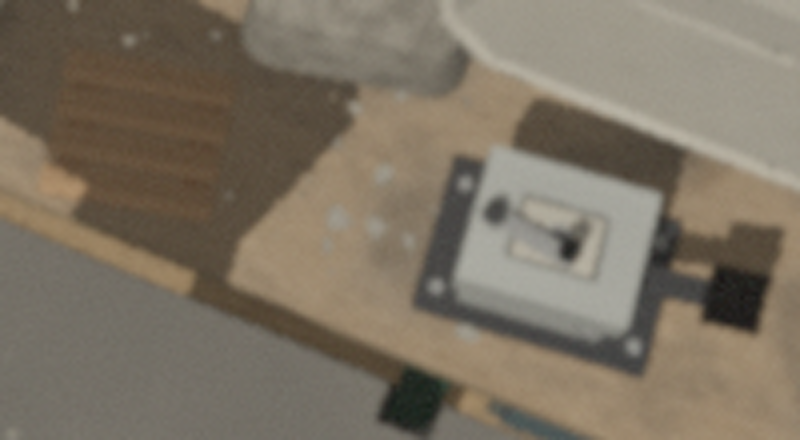

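View pics/sidec.png

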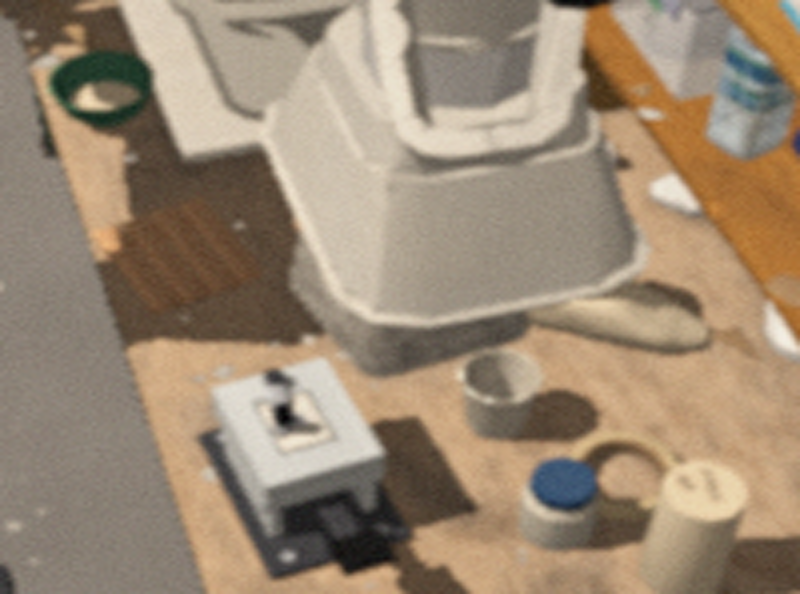

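Run:
```python
from h import *
def tri(a,b):
    from scipy.optimize import least_squares
    r=least_squares(lambda X:np.r_[np.subtract(proj('top',X),a),np.subtract(proj('side',X),b)],[.5,0,.2]);print(np.round(r.x,3),r.cost)
tri((413,235),(272,214));tri((302,183),(247,154));tri((150,160),(214,140))
# stand yaw from nest block top edges (crop /4 +(190,190)), z=.119
pts=[(495,147),(662,188),(630,333),(455,282)]
P=[pix2z('top',190+x/4,190+y/4,.119) for x,y in pts];print(np.round(P,3))
for a,b in ((0,1),(3,2),(0,3),(1,2)):
  d=P[b]-P[a];print(np.degrees(np.arctan2(d[1],d[0])),np.linalg.norm(d))
print(pix2z('top',190+568/4,190+240/4,.159),pix2z('top',190+497/4,190+210/4,.125))
```

```text
[ 0.482 -0.393  0.462] 2.5412199651373104
[ 0.503 -0.115  0.427] 33.807573329496755
[0.498 0.386 0.068] 70.66856628443281
[[ 0.507 -0.179  0.119]
 [ 0.525 -0.305  0.119]
 [ 0.415 -0.32   0.119]
 [ 0.4   -0.189  0.119]]
-81.49299006020408 0.12720391622749347
-83.68384339714794 0.13179046058185007
-174.9012101223718 0.10659119240437753
-172.44230392685918 0.111456087197698
[ 0.4524786  -0.25210037  0.159     ] [ 0.46107404 -0.19775628  0.125     ]
```

Run:
```python
from h import *
from scipy.optimize import least_squares
for a in ((302,183),(413,235),(340,128)):
  for b in ((247,154),(272,214),(340,182)):
    r=least_squares(lambda X:np.r_[np.subtract(proj('top',X),a),np.subtract(proj('side',X),b)],[.5,0,.2]);print(a,b,np.round(r.x,3),round(r.cost,1))
for c in ('top','side'):
  i=bot.camera_info(c);print(c,-np.array(i['R']).T@np.array(i['t']),proj(c,[.14,.6,.25]),proj(c,[0,0,0]))
im=cv2.imread('pics/side0.png');cv2.imwrite('pics/s2.png',cv2.resize(im[0:300,150:400],None,fx=2.6,fy=2,interpolation=2))
```

```text
(302, 183) (247, 154) [ 0.503 -0.115  0.427] 33.8
(302, 183) (272, 214) [ 0.605 -0.097  0.089] 80.6
(302, 183) (340, 182) [ 0.725 -0.087  0.099] 978.6
(413, 235) (247, 154) [ 0.425 -0.355  0.653] 1.4
(413, 235) (272, 214) [ 0.482 -0.393  0.462] 2.5
(413, 235) (340, 182) [ 0.567 -0.39   0.474] 1471.8
(340, 128) (247, 154) [ 0.574 -0.156  0.506] 1146.1
(340, 128) (272, 214) [ 0.683 -0.15   0.21 ] 1474.8
(340, 128) (340, 182) [ 0.797 -0.143  0.219] 3.0
top [ 0.13265487 -0.17887256  1.54368163] (np.float64(3.885527913063356), np.float64(228.24826447697956)) (np.float64(192.9559923573023), np.float64(365.7182502324178))
side [ 0.25000533 -1.11136199  1.39282026] (np.float64(124.63141574420894), np.float64(87.54273205758297)) (np.float64(116.61514478957233), np.float64(242.38931272329012))
```

View pics/s2.png

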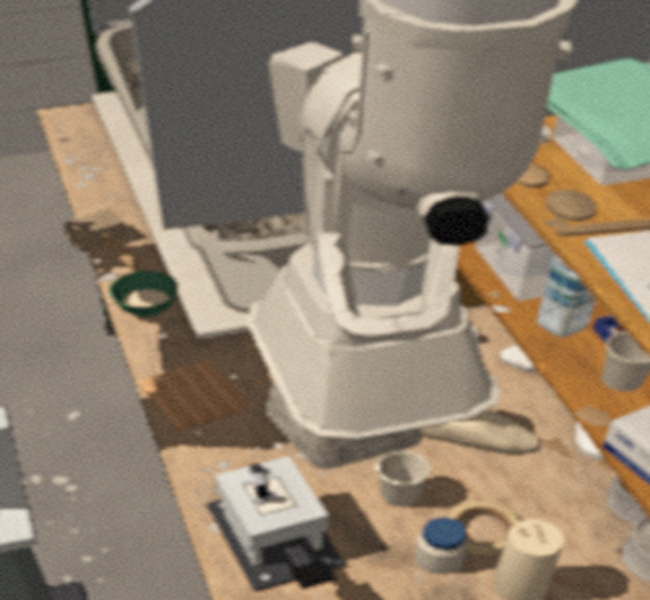

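Run:
```python
from h import *
im=cv2.imread('pics/top0.png');cv2.imwrite('pics/t2.png',cv2.resize(im[40:250,280:512],None,fx=3.4,fy=2.8,interpolation=2))
for z in (0,.04,.08): print(z,proj('top',[.655,-.22,z]),proj('top',[.657,-.36,z]))
for z in (0,.1,.2,.3,.4,.5,.6): print(z,np.round(pix2z('top',302,183,z),3),np.round(pix2z('top',413,235,z),3),np.round(pix2z('side',272,214,z),3),np.round(pix2z('side',247,154,z),3))
```

```text
0 (np.float64(338.0105096684018), np.float64(199.52131270082873)) (np.float64(378.4332214733178), np.float64(214.83828205083663))
0.04 (np.float64(339.77031333230144), np.float64(195.93601389657783)) (np.float64(381.19792196045995), np.float64(211.59184645118185))
0.08 (np.float64(341.6172243574153), np.float64(192.17282275067893)) (np.float64(384.10078335448867), np.float64(208.18269350501464))
0 [ 0.663 -0.089  0.   ] [ 0.636 -0.485  0.   ] [ 0.59  -0.039  0.   ] [0.586 0.314 0.   ]
0.1 [ 0.628 -0.095  0.1  ] [ 0.604 -0.465  0.1  ] [ 0.566 -0.116  0.1  ] [0.562 0.212 0.1  ]
0.2 [ 0.594 -0.101  0.2  ] [ 0.571 -0.445  0.2  ] [ 0.542 -0.193  0.2  ] [0.538 0.109 0.2  ]
0.3 [ 0.56  -0.107  0.3  ] [ 0.538 -0.425  0.3  ] [ 0.517 -0.27   0.3  ] [0.514 0.007 0.3  ]
0.4 [ 0.525 -0.113  0.4  ] [ 0.506 -0.406  0.4  ] [ 0.493 -0.347  0.4  ] [ 0.49  -0.095  0.4  ]
0.5 [ 0.491 -0.118  0.5  ] [ 0.473 -0.386  0.5  ] [ 0.468 -0.424  0.5  ] [ 0.465 -0.198  0.5  ]
0.6 [ 0.457 -0.124  0.6  ] [ 0.441 -0.366  0.6  ] [ 0.444 -0.501  0.6  ] [ 0.441 -0.3    0.6  ]
```

View pics/t2.png

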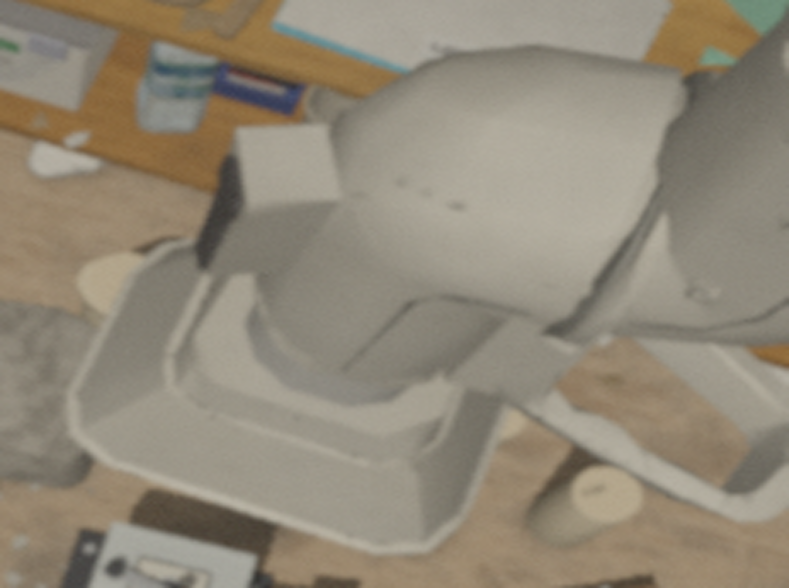

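Run:
```python
from h import *
for z in (.25,.35,.4,.45,.5,.55,.6): print(z,np.round(proj('side',[.143,.608,z])),np.round(proj('top',[.143,.608,z])))
im=cv2.imread('pics/side0.png');cv2.imwrite('pics/s3.png',cv2.resize(im[0:260,0:200],None,fx=3,fy=2.3,interpolation=2))
im=cv2.imread('pics/top0.png');cv2.imwrite('pics/t3.png',cv2.resize(im[200:384,0:280],None,fx=2.8,fy=2.8,interpolation=2))
```

```text
0.25 [125.  86.] [  2. 226.]
0.35 [119.  66.] [-18. 217.]
0.4 [116.  55.] [-29. 212.]
0.45 [113.  43.] [-41. 206.]
0.5 [110.  32.] [-55. 200.]
0.55 [107.  19.] [-69. 193.]
0.6 [103.   6.] [-85. 186.]
```

View pics/s3.png

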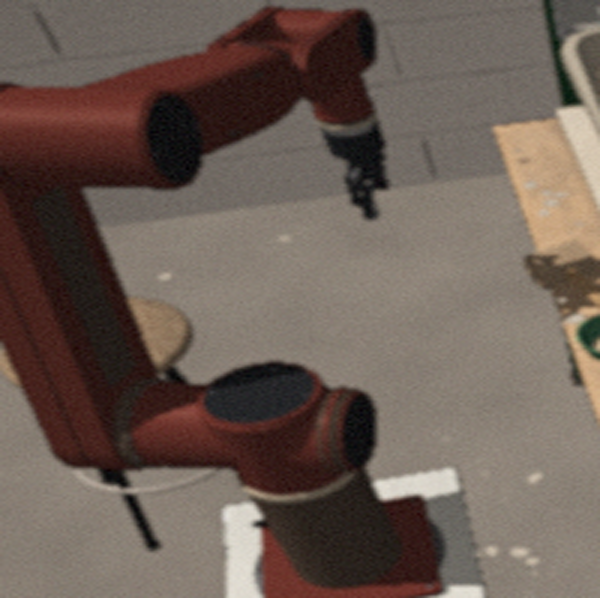

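View pics/t3.png

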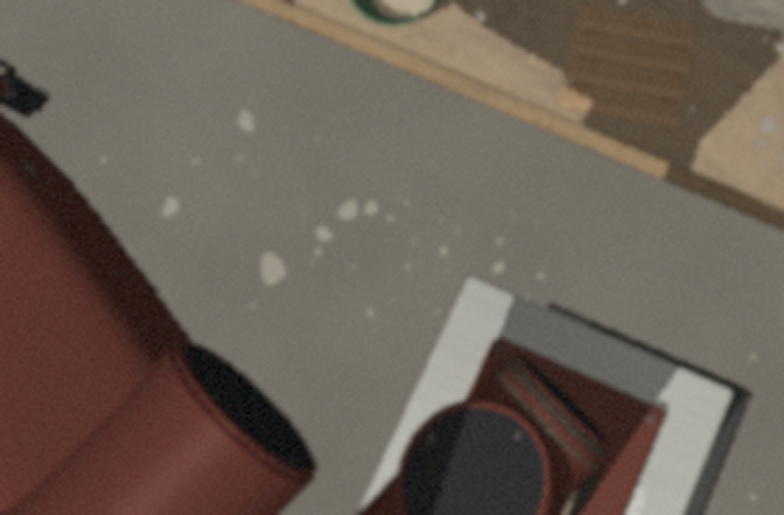

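Run:
```python
from h import *
from scipy.optimize import least_squares
for a,b in (((312.4,204.3),(248,165)),((394.7,236.4),(269,212)),((406.5,235.7),(279,216.5)),((427,186.5),(339,197))):
    r=least_squares(lambda X:np.r_[np.subtract(proj('top',X),a),np.subtract(proj('side',X),b)],[.5,0,.2]);print(a,b,np.round(r.x,3),round(r.cost,1))
# edge-plane intersection at y=-.25: for z, x from both
for z in (.35,.4,.45,.5):
  def xat(c,p,q,y):
    P=pix2z(c,*p,z);Q=pix2z(c,*q,z);t=(y-P[1])/(Q[1]-P[1]);return P[0]+t*(Q[0]-P[0])
  for y in (-.2,-.25,-.38): print(z,y,round(xat('top',(312.4,204.3),(394.7,236.4),y),3),round(xat('side',(248,165),(268.5,210.5),y),3))
```

```text
(312.4, 204.3) (248, 165) [ 0.478 -0.156  0.415] 0.3
(394.7, 236.4) (269, 212) [ 0.478 -0.361  0.43 ] 0.4
(406.5, 235.7) (279, 216.5) [ 0.494 -0.386  0.431] 5.5
(427, 186.5) (339, 197) [ 0.64  -0.391  0.448] 106.6
0.35 -0.2 0.5 0.495
0.35 -0.25 0.5 0.497
0.35 -0.38 0.501 0.502
0.4 -0.2 0.484 0.482
0.4 -0.25 0.485 0.484
0.4 -0.38 0.486 0.489
0.45 -0.2 0.469 0.468
0.45 -0.25 0.469 0.47
0.45 -0.38 0.47 0.475
0.5 -0.2 0.454 0.455
0.5 -0.25 0.454 0.457
0.5 -0.38 0.455 0.462
```

```bash
cat >> h.py <<'E'
def ori(psi,lx=0,ly=0):
    """tool down with yaw psi; wrist leaned by lx deg toward -x, ly deg toward +y (world)"""
    return R.from_euler('x',-ly,degrees=True)*R.from_euler('y',-lx,degrees=True)*R.from_euler('xyz',[180,0,psi],degrees=True)
def planR(pos,G,n,s=None):
    s=s or bot.read_state();p=np.array(s['position']);M=R.from_euler('xyz',s['orientation'],degrees=True)
    rv=(M.inv()*G).as_rotvec();print('turn/row deg',np.degrees(np.linalg.norm(rv))/n,'step mm',1e3*np.linalg.norm(np.array(pos)-p)/n)
    for k in range(n):
        d=(np.array(pos)-p)/n; Mk=M*R.from_rotvec(rv*k/n)
        print('['+','.join(f'{v:.4f}' for v in [*Mk.inv().apply(d),*(rv/n)])+'],')
E
python3 - <<'E'
from h import *
from scipy.optimize import least_squares
for a,b in (((150,162),(213.5,112)),):
    r=least_squares(lambda X:np.r_[np.subtract(proj('top',X),a),np.subtract(proj('side',X),b)],[.5,0,.2]);print(np.round(r.x,3),r.cost)
print(ori(95,30).as_matrix()[:,2],ori(95,0,30).as_matrix()[:,2])
planR([.30,.15,.33],ori(125),13)
E
```

```text
[0.463 0.311 0.265] 0.5696143855111959
[ 5.00000000e-01  2.77555756e-17 -8.66025404e-01] [ 1.11022302e-16 -5.00000000e-01 -8.66025404e-01]
turn/row deg 3.213581553877958 step mm 37.7038129935334
[-0.0198,-0.0316,-0.0057,0.0000,-0.0000,0.0561],
[-0.0216,-0.0304,-0.0057,0.0000,-0.0000,0.0561],
[-0.0232,-0.0291,-0.0057,0.0000,-0.0000,0.0561],
[-0.0248,-0.0278,-0.0057,0.0000,-0.0000,0.0561],
[-0.0264,-0.0264,-0.0057,0.0000,-0.0000,0.0561],
[-0.0278,-0.0248,-0.0057,0.0000,-0.0000,0.0561],
[-0.0291,-0.0232,-0.0057,0.0000,-0.0000,0.0561],
[-0.0304,-0.0216,-0.0057,0.0000,-0.0000,0.0561],
[-0.0316,-0.0198,-0.0057,0.0000,-0.0000,0.0561],
[-0.0326,-0.0180,-0.0057,0.0000,-0.0000,0.0561],
[-0.0336,-0.0162,-0.0057,0.0000,-0.0000,0.0561],
[-0.0344,-0.0143,-0.0057,0.0000,-0.0000,0.0561],
[-0.0352,-0.0123,-0.0057,0.0000,-0.0000,0.0561],
```

```bash
python3 -m jog '[[0,-0.020,-0.032,-0.006,0,0,0.056],[0,-0.022,-0.030,-0.006,0,0,0.056],[0,-0.023,-0.029,-0.006,0,0,0.056],[0,-0.025,-0.028,-0.006,0,0,0.056],[0,-0.026,-0.026,-0.006,0,0,0.056],[0,-0.028,-0.025,-0.006,0,0,0.056],[0,-0.029,-0.023,-0.006,0,0,0.056],[0,-0.030,-0.022,-0.006,0,0,0.056],[0,-0.032,-0.020,-0.006,0,0,0.056],[0,-0.033,-0.018,-0.006,0,0,0.056]]'
python3 - <<'E'
from h import *
st(); planR([.36,-.1,.33],ori(96,20,0),10)
E
```

```text
t: 1.83
position: [0.2615, 0.2447, 0.3132]
orientation: [-179.7, 0.2, 133.9]
force: [1.5, -0.9, 0.5]
grip_width: 0.0002
1.83 [0.2615 0.2447 0.3132] [-1.7970e+02  1.6000e-01  1.3393e+02] [ 1.5 -0.9  0.5] 0.0002 [ 30.6 -28.6 118.4  -0.2  90.5 -13.3]
turn/row deg 4.28041987215295 step mm 35.89150954419012
[-0.0317,-0.0168,-0.0015,-0.0326,-0.0146,0.0656],
[-0.0327,-0.0147,-0.0016,-0.0326,-0.0146,0.0656],
[-0.0336,-0.0124,-0.0015,-0.0326,-0.0146,0.0656],
[-0.0344,-0.0102,-0.0014,-0.0326,-0.0146,0.0656],
[-0.0350,-0.0078,-0.0012,-0.0326,-0.0146,0.0656],
[-0.0355,-0.0055,-0.0009,-0.0326,-0.0146,0.0656],
[-0.0358,-0.0031,-0.0005,-0.0326,-0.0146,0.0656],
[-0.0359,-0.0008,-0.0000,-0.0326,-0.0146,0.0656],
[-0.0359,0.0016,0.0005,-0.0326,-0.0146,0.0656],
[-0.0357,0.0039,0.0011,-0.0326,-0.0146,0.0656],
```

```bash
python3 -m jog '[[0,-0.032,-0.017,-0.0015,-0.033,-0.015,0.066],[0,-0.033,-0.015,-0.0015,-0.033,-0.015,0.066],[0,-0.034,-0.0125,-0.0015,-0.033,-0.015,0.066],[0,-0.034,-0.010,-0.0015,-0.033,-0.015,0.066],[0,-0.035,-0.008,-0.001,-0.033,-0.015,0.066],[0,-0.0355,-0.0055,-0.001,-0.033,-0.015,0.066],[0,-0.036,-0.003,-0.0005,-0.033,-0.015,0.066],[0,-0.036,-0.001,0,-0.033,-0.015,0.066],[0,-0.036,0.0015,0.0005,-0.033,-0.015,0.066],[0,-0.036,0.004,0.001,-0.033,-0.015,0.066]]'
python3 - <<'E'
from h import *
st(); i=bot.camera_info('wrist'); print(np.round(i['hand_eye'],3),i['intrinsics'])
planR([.41,-.20,.30],ori(95.5,30,0),5)
snap('wrist','w1'); snap('side','side1')
E
```

```text
t: 2.67
position: [0.3561, -0.1198, 0.3392]
orientation: [157.7, 2.6, 93.6]
force: [0.6, 0.5, -0.2]
grip_width: -0.0
2.67 [ 0.3561 -0.1198  0.3392] [157.72   2.63  93.6 ] [ 0.6  0.5 -0.2] -0.0 [-42.9 -46.2 127.7  14.4  81.2 -47. ]
[[-0.    -0.958 -0.287  0.073]
 [ 1.    -0.    -0.     0.   ]
 [ 0.    -0.287  0.958 -0.119]
 [ 0.     0.     0.     1.   ]] [[324.98417746   0.         262.00014547]
 [  0.         324.98417746 191.33081583]
 [  0.           0.           1.        ]]
turn/row deg 1.5497114654015618 step mm 20.860965783355514
[-0.0163,0.0058,0.0117,-0.0267,0.0014,-0.0038],
[-0.0163,0.0054,0.0118,-0.0267,0.0014,-0.0038],
[-0.0164,0.0050,0.0119,-0.0267,0.0014,-0.0038],
[-0.0164,0.0046,0.0120,-0.0267,0.0014,-0.0038],
[-0.0165,0.0042,0.0121,-0.0267,0.0014,-0.0038],
```

View pics/side1.png

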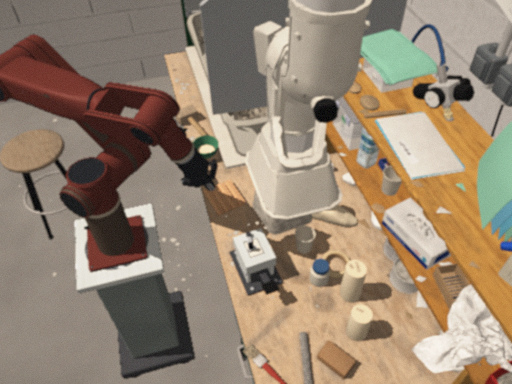

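View pics/w1.png

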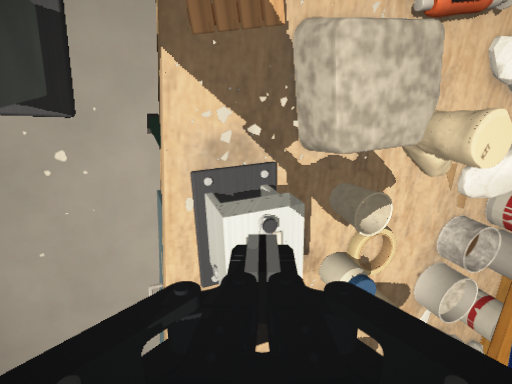

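Run:
```python
from h import *
st()
for q in ('keeper_knob','nest','nest_top','drying_board','lever_pad'): f('wrist',q)
i=bot.camera_info('wrist');print(i['k1'])
```

```text
2.77 [ 0.3554 -0.1231  0.3385] [157.88   2.61  93.13] [-0.9  0.9 -0.3] 0.0 [-43.2 -46.  127.7  14.3  81.2 -46.9]
wrist nest s [ 0.4598 -0.2409  0.0022] 0.78
wrist nest_top s [ 0.4756 -0.3831  0.0903] 0.66
wrist lever_pad s [ 0.4754 -0.3838  0.0888] 0.71
0.02310253491810694
```

```bash
cat >> h.py <<'E'
def wray(u,v,z,s):
    i=bot.camera_info('wrist');K=np.array(i['intrinsics']);k1=i['k1'];H=np.array(i['hand_eye'])
    d=np.array([(u-K[0,2])/K[0,0],(v-K[1,2])/K[1,1]]);q=d.copy()
    for _ in range(20): q=d/(1+k1*(q@q))
    M=R.from_euler('xyz',s['orientation'],degrees=True)
    r=M.apply(H[:3,:3]@np.array([*q,1]));o=M.apply(H[:3,3])+np.array(s['position'])
    return o+r*(z-o[2])/r[2]
def wproj(X,s):
    i=bot.camera_info('wrist');K=np.array(i['intrinsics']);H=np.array(i['hand_eye'])
    M=R.from_euler('xyz',s['orientation'],degrees=True)
    p=H[:3,:3].T@(M.inv().apply(np.array(X)-s['position'])-H[:3,3]);q=p[:2]/p[2];q=q*(1+i['k1']*(q@q));return K[0,0]*q[0]+K[0,2],K[1,1]*q[1]+K[1,2]
E
python3 - <<'E'
from h import *
im=cv2.imread('pics/w1.png');cv2.imwrite('pics/w1c.png',cv2.resize(im[150:300,170:340],None,fx=4.5,fy=4,interpolation=2))
s={'position':[.3554,-.1205,.339],'orientation':[157.8,2.6,93.4]}
print(wray(270,221,.159,s))
E
```

```text
[ 0.44281068 -0.17884833  0.159     ]
```

View pics/w1c.png

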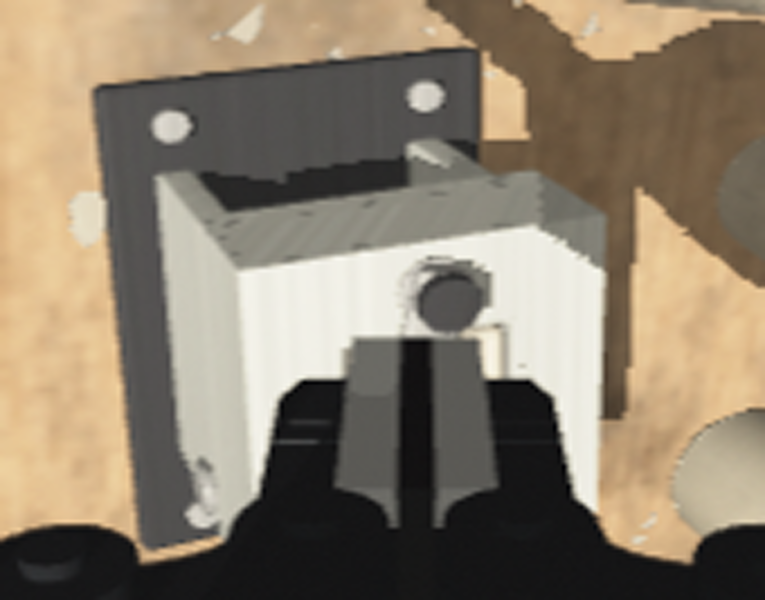

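Run:
```python
from h import *
st(); planR([.484,-.258,.23],ori(95.5,30,0),7)
```

```text
3.02 [ 0.3564 -0.1162  0.3385] [157.94   2.53  94.05] [-0.3 -0.7 -0. ] 0.0 [-42.3 -46.1 127.7  14.3  81.3 -46.9]
turn/row deg 1.127749915214676 step mm 31.342440957963912
[-0.0208,0.0094,0.0215,-0.0196,0.0003,-0.0018],
[-0.0208,0.0089,0.0217,-0.0196,0.0003,-0.0018],
[-0.0208,0.0084,0.0219,-0.0196,0.0003,-0.0018],
[-0.0209,0.0080,0.0220,-0.0196,0.0003,-0.0018],
[-0.0209,0.0075,0.0222,-0.0196,0.0003,-0.0018],
[-0.0209,0.0070,0.0223,-0.0196,0.0003,-0.0018],
[-0.0209,0.0065,0.0224,-0.0196,0.0003,-0.0018],
```

```bash
python3 -m jog '[[0,-0.021,0.009,0.0215,-0.02,0,-0.002],[0,-0.021,0.009,0.0215,-0.02,0,-0.002],[0,-0.021,0.0085,0.022,-0.02,0,-0.002],[0,-0.021,0.008,0.022,-0.02,0,-0.002],[0,-0.021,0.0075,0.022,-0.02,0,-0.002],[0,-0.021,0.007,0.022,-0.02,0,-0.002],[0,-0.021,0.0065,0.0225,-0.02,0,-0.002],[0,0,0,0,0,0,0]]'
python3 - <<'E'
from h import *
st();st(); snap('side','side2'); snap('top','top2');s=st()
planR([.484,-.258,.1675],ori(95.5,30,0),4)
a=cv2.imread('pics/side2.png')[60:300,150:350];b=cv2.imread('pics/top2.png')[150:310,220:420]
cv2.imwrite('pics/c2.png',np.hstack([cv2.resize(a,(400,480)),cv2.resize(b,(400,480))]))
E
```

```text
t: 3.68
position: [0.501, -0.2452, 0.2331]
orientation: [149.2, 3.5, 97.2]
force: [-0.4, 0.8, -0.6]
grip_width: 0.0
3.68 [ 0.501  -0.2452  0.2331] [149.17   3.52  97.17] [-0.4  0.8 -0.6] 0.0 [-46.8 -12.8 120.3  28.2  54.1 -68. ]
3.68 [ 0.501  -0.2452  0.2331] [149.17   3.52  97.17] [-0.4  0.8 -0.6] 0.0 [-46.8 -12.8 120.3  28.2  54.1 -68. ]
3.78 [ 0.5002 -0.2438  0.2366] [149.09   3.62  97.21] [-0.1 -0.2  0.7] 0.0002 [-46.7 -13.3 120.4  28.1  54.4 -67.8]
turn/row deg 0.7096984346583392 step mm 18.08684481655944
[-0.0019,-0.0128,0.0127,0.0051,-0.0021,0.0111],
[-0.0020,-0.0127,0.0127,0.0051,-0.0021,0.0111],
[-0.0021,-0.0126,0.0128,0.0051,-0.0021,0.0111],
[-0.0023,-0.0125,0.0129,0.0051,-0.0021,0.0111],
```

View pics/c2.png

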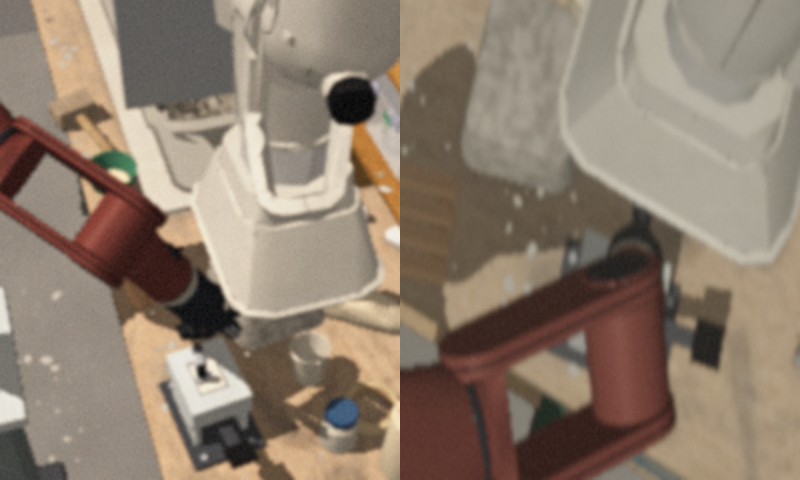

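```bash
python3 -m jog '[[0,-0.002,-0.013,0.013,0.005,-0.002,0.011],[0,-0.002,-0.013,0.013,0.005,-0.002,0.011],[0,-0.002,-0.0125,0.013,0.005,-0.002,0.011],[0,-0.002,-0.0125,0.013,0.005,-0.002,0.011],[0,0,0,0,0,0,0]]'
python3 - <<'E'
from h import *
s=st(); snap('wrist','w3'); snap('side','side3')
a=cv2.imread('pics/side3.png')[180:300,190:320];b=cv2.imread('pics/w3.png')
cv2.imwrite('pics/c3.png',np.hstack([cv2.resize(a,(400,380)),cv2.resize(b,(400,380))]))
for X in ([.448,-.257,.159],[.4566,-.1937,.14],[.4615,-.2435,.119]): print(wproj(X,s))
E
```

```text
t: 4.2
position: [0.489, -0.2503, 0.1744]
orientation: [149.6, 3.4, 95.7]
force: [-0.4, 0.9, -1.1]
grip_width: 0.0
4.2 [ 0.489  -0.2503  0.1744] [149.65   3.38  95.74] [-0.4  0.9 -1.1] 0.0 [-47.9  -9.4 124.1  30.5  48.  -71.8]
(np.float64(149.78958011222306), np.float64(292.7756661977163))
(np.float64(164.3061991871909), np.float64(124.38579690012317))
(np.float64(160.26665972103035), np.float64(219.45689394817057))
```

View pics/c3.png

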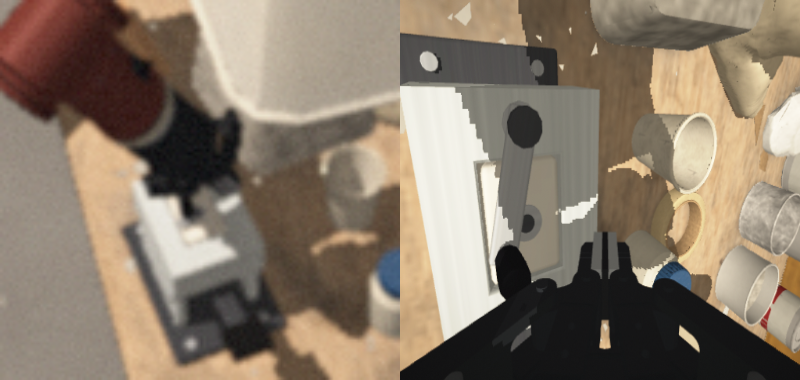

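```bash
cat >> h.py <<'E'
N=np.array([.4615,-.2435]);YAW=np.radians(5.6)
def w(x,y): c,s=np.cos(YAW),np.sin(YAW); return N+np.array([c*x-s*y,s*x+c*y])
def knob(th): return w(-.060*np.sin(th),.050-.060*np.cos(th))
def tcp_for(th,gap=0):
    k=knob(th);a=th-YAW
    return np.array([k[0]-.009+.021*np.cos(a),k[1]-.019*np.sin(a),.1675])
def rows(pts,s=None):
    s=s or bot.read_state();M=R.from_euler('xyz',s['orientation'],degrees=True);p=np.array(s['position'])
    for q in pts:
        print(np.round(q,4),'['+','.join(f'{v:.4f}' for v in M.inv().apply(np.array(q)-p))+'],');p=np.array(q)
E
python3 - <<'E'
from h import *
print(knob(.25),knob(1.6))
rows([tcp_for(.25)+[.012,0,0]]+[tcp_for(t) for t in (.25,.37,.5,.62,.75,.87,1.0)])
E
```

```text
[ 0.44752042 -0.25304447] [ 0.39676171 -0.1978475 ]
[ 0.4713 -0.2559  0.1675] [-0.0016,-0.0223,-0.0011],
[ 0.4593 -0.2559  0.1675] [0.0012,-0.0102,-0.0061],
[ 0.4517 -0.2566  0.1675] [0.0000,-0.0065,-0.0039],
[ 0.4435 -0.2564  0.1675] [0.0011,-0.0070,-0.0042],
[ 0.4359 -0.2552  0.1675] [0.0019,-0.0063,-0.0039],
[ 0.4279 -0.253   0.1675] [0.0030,-0.0066,-0.0041],
[ 0.4208 -0.25    0.1675] [0.0037,-0.0057,-0.0036],
[ 0.4136 -0.2458  0.1675] [0.0048,-0.0057,-0.0037],
```

```bash
python3 -m jog '[[0,-0.001,-0.011,-0.0005,0,0,0],[0,-0.001,-0.011,-0.0005,0,0,0],[0,0.001,-0.010,-0.006,0,0,0],[0,0,-0.0065,-0.004,0,0,0],[0,0.001,-0.007,-0.004,0,0,0],[0,0.002,-0.0065,-0.004,0,0,0],[0,0,0,0,0,0,0]]'
python3 - <<'E'
from h import *
s=st(); snap('wrist','w4')
E
```

```text
t: 4.88
position: [0.4413, -0.2561, 0.1834]
orientation: [148.6, 4.7, 96.3]
force: [0.5, 0.1, 0.1]
grip_width: 0.0003
4.88 [ 0.4413 -0.2561  0.1834] [148.55   4.73  96.26] [0.5 0.1 0.1] 0.0003 [-54.2 -16.6 129.3  32.4  51.6 -78.7]
```

View pics/w4.png

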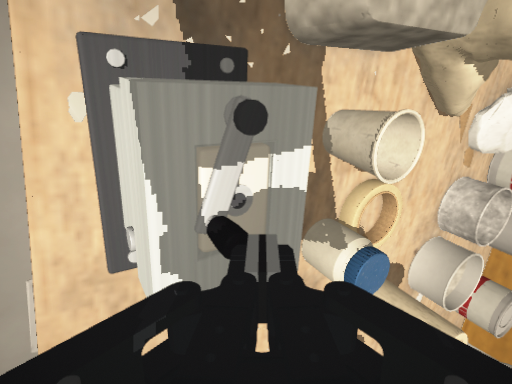

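Run:
```python
from h import *
s=st()
print(wray(232,243,.157,s),wray(250,117,.14,s),wray(236,200,.119,s))
f('wrist','keeper_knob')
rows([[.465,-.258,.180],[.465,-.258,.163]])
```

```text
4.93 [ 0.4417 -0.2564  0.1836] [148.53   4.75  96.23] [-0.4 -0.6 -0.4] 0.0007 [-54.2 -16.6 129.2  32.4  51.5 -78.7]
[ 0.44117684 -0.2534269   0.157     ] [ 0.45248172 -0.19585359  0.14      ] [ 0.46209302 -0.24694353  0.119     ]
wrist keeper_knob s [ 0.4459 -0.2572  0.1572] 0.79
[ 0.465 -0.258  0.18 ] [-0.0038,0.0176,0.0149],
[ 0.465 -0.258  0.163] [0.0014,-0.0088,0.0145],
```

```bash
python3 -m jog '[[0,-0.002,0.010,0.0075,0,0,0],[0,-0.002,0.010,0.0075,0,0,0],[0,0.001,-0.004,0.007,0,0,0],[0,0.001,-0.005,0.0075,0,0,0],[0,0,0,0,0,0,0]]'
python3 - <<'E'
from h import *
s=st(); rows([[.465,-.258,.165]]+[tcp_for(t)-[0,0,.002] for t in (.25,.37,.5,.62,.75,.87,1.0)])
E
```

```text
t: 5.4
position: [0.4678, -0.2574, 0.1628]
orientation: [148.6, 4.8, 96.3]
force: [-0.1, 0.9, -0.4]
grip_width: 0.0002
5.4 [ 0.4678 -0.2574  0.1628] [148.58   4.79  96.26] [-0.1  0.9 -0.4] 0.0002 [-51.1 -11.1 127.4  33.2  47.  -78.2]
[ 0.465 -0.258  0.165] [-0.0005,-0.0013,-0.0033],
[ 0.4593 -0.2559  0.1655] [0.0026,-0.0043,-0.0035],
[ 0.4517 -0.2566  0.1655] [0.0001,-0.0065,-0.0040],
[ 0.4435 -0.2564  0.1655] [0.0011,-0.0069,-0.0043],
[ 0.4359 -0.2552  0.1655] [0.0020,-0.0062,-0.0040],
[ 0.4279 -0.253   0.1655] [0.0031,-0.0064,-0.0042],
[ 0.4208 -0.25    0.1655] [0.0037,-0.0056,-0.0038],
[ 0.4136 -0.2458  0.1655] [0.0049,-0.0055,-0.0039],
```

```bash
python3 -m jog '[[0,0.0015,-0.007,-0.0045,0,0,0],[0,0.0015,-0.007,-0.0042,0,0,0],[0,0.001,-0.007,-0.0042,0,0,0],[0,0.0015,-0.0065,-0.0038,0,0,0]]'
python3 - <<'E'
from h import *
s=st(); f('wrist','keeper_knob');snap('wrist','w5');f('wrist','keeper_knob')
E
```

```text
t: 5.73
position: [0.4335, -0.2538, 0.1618]
orientation: [148.5, 4.6, 96.3]
force: [1.6, -1.8, 0.1]
grip_width: 0.0003
5.73 [ 0.4335 -0.2538  0.1618] [148.47   4.59  96.35] [ 1.6 -1.8  0.1] 0.0003 [-55.1 -15.7 131.2  34.   49.8 -81.7]
wrist keeper_knob s [ 0.4459 -0.2572  0.1572] 0.79
wrist keeper_knob s [ 0.4182 -0.2401  0.1567] 0.77
```

View pics/w5.png

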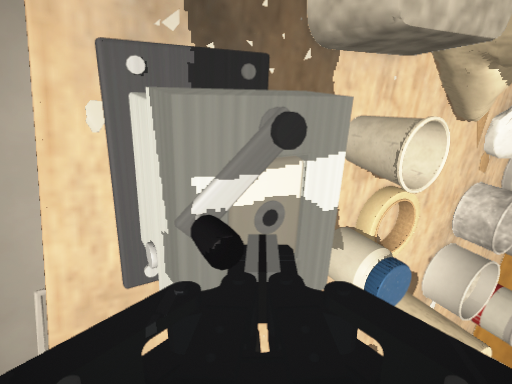

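Run:
```python
from h import *
s=st(); rows([tcp_for(t)-[0,0,.004] for t in (.9,1.0,1.1,1.2,1.3,1.4,1.5,1.6)])
```

```text
5.88 [ 0.4334 -0.2541  0.1616] [148.51   4.59  96.28] [-0.2 -0.1  0.2] -0.0003 [-55.1 -15.7 131.2  33.9  49.8 -81.6]
[ 0.4191 -0.2491  0.1635] [0.0063,-0.0104,-0.0092],
[ 0.4136 -0.2458  0.1635] [0.0038,-0.0042,-0.0029],
[ 0.4084 -0.2421  0.1635] [0.0043,-0.0039,-0.0028],
[ 0.4036 -0.2378  0.1635] [0.0048,-0.0035,-0.0026],
[ 0.3992 -0.2331  0.1635] [0.0051,-0.0030,-0.0023],
[ 0.3953 -0.228   0.1635] [0.0055,-0.0026,-0.0021],
[ 0.392  -0.2225  0.1635] [0.0058,-0.0021,-0.0018],
[ 0.3892 -0.2168  0.1635] [0.0060,-0.0016,-0.0015],
```

```bash
python3 -m jog '[[0,0.003,-0.006,-0.0045,0.02,0,0],[0,0.003,-0.005,-0.004,0.02,0,0],[0,0.004,-0.0042,-0.0028,0.02,0,0],[0,0.0043,-0.0039,-0.0026,0.02,0,0],[0,0.0048,-0.0035,-0.002,0.02,0,0],[0,0,0,0,0,0,0]]'
python3 - <<'E'
from h import *
s=st(); snap('wrist','w6');f('wrist','keeper_knob');rows([tcp_for(t)-[0,0,.004] for t in (1.3,1.4,1.5,1.6)])
E
```

```text
t: 6.38
position: [0.4019, -0.2406, 0.1639]
orientation: [154.4, 4.9, 95.9]
force: [-0.3, -1.5, 0.6]
grip_width: 0.0006
6.38 [ 0.4019 -0.2406  0.1639] [154.44   4.89  95.9 ] [-0.3 -1.5  0.6] 0.0006 [-53.7 -20.4 132.6  24.7  52.9 -73.2]
wrist keeper_knob s [ 0.4052 -0.2223  0.1559] 0.83
wrist keeper_knob s [ 0.4606 -0.2433  0.0903] 0.4
[ 0.3992 -0.2331  0.1635] [0.0080,-0.0018,-0.0013],
[ 0.3953 -0.228   0.1635] [0.0055,-0.0028,-0.0019],
[ 0.392  -0.2225  0.1635] [0.0057,-0.0023,-0.0016],
[ 0.3892 -0.2168  0.1635] [0.0060,-0.0018,-0.0014],
```

View pics/w6.png

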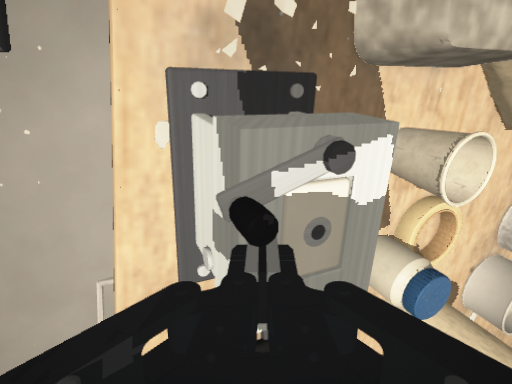

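```bash
python3 -m jog '[[0,0.006,-0.002,-0.0012,0.01,0,0],[0,0.006,-0.0025,-0.0015,0.01,0,0],[0,0.0058,-0.002,-0.0015,0,0,0],[0,0.006,-0.0015,-0.001,0,0,0],[0,0,0,0,0,0,0]]'
python3 - <<'E'
from h import *
s=st(); snap('wrist','w7');f('wrist','keeper_knob')
print(knob(1.6),wproj([*knob(1.6),.159],s))
E
```

```text
t: 6.9
position: [0.3903, -0.219, 0.164]
orientation: [155.4, 5.2, 95.7]
force: [2.2, -5.7, -2.2]
grip_width: -0.0003
6.9 [ 0.3903 -0.219   0.164 ] [155.44   5.18  95.69] [ 2.2 -5.7 -2.2] -0.0003 [-52.1 -24.7 135.2  22.4  53.8 -69.8]
wrist keeper_knob s [ 0.3985 -0.2028  0.1579] 0.56
[ 0.39676171 -0.1978475 ] (np.float64(277.09828804951695), np.float64(225.64514194281858))
```

View pics/w7.png

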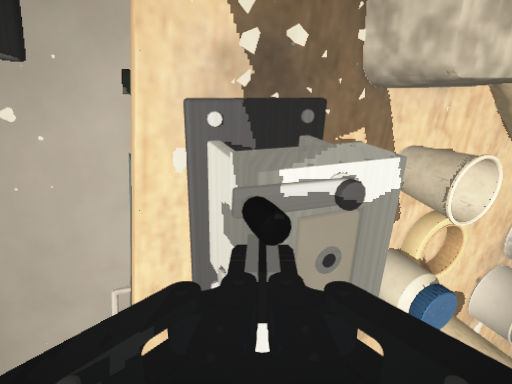

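```bash
python3 -m jog '[[0,0.004,-0.0005,-0.0003,0,0,0],[0,0.004,-0.0005,-0.0003,0,0,0],[0,0,0,0,0,0,0]]'
python3 - <<'E'
from h import *
s=st(); snap('wrist','w8');f('wrist','keeper_knob')
E
```

```text
t: 7.25
position: [0.389, -0.2191, 0.166]
orientation: [155.2, 6.5, 95.2]
force: [1.1, -0.1, -0.2]
grip_width: 0.0
7.25 [ 0.389  -0.2191  0.166 ] [155.22   6.47  95.18] [ 1.1 -0.1 -0.2] 0.0 [-51.7 -26.1 136.1  21.7  52.9 -68.9]
wrist keeper_knob s [ 0.4025 -0.2023  0.1563] 0.74
```

View pics/w8.png

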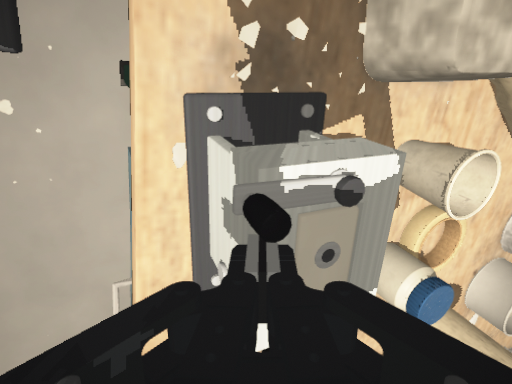

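```bash
python3 -m jog '[[0,0.005,0,0,0,0,0],[0,0.006,0,0,0,0,0]]'
python3 - <<'E'
from h import *
s=st(); im=snap('wrist','w9');im=cv2.cvtColor(im,cv2.COLOR_RGB2BGR)
for th,c in ((1.6,(0,0,255)),(1.4,(0,255,0))):
  for e in (-.008,.008):
    pts=[]
    for r in (0,.066):
      x=-r*np.sin(th)-e*np.cos(th); y=.05-r*np.cos(th)+e*np.sin(th)
      pts.append(tuple(int(v) for v in wproj([*w(x,y),.1275],s)))
    cv2.line(im,*pts,c,1)
for a,b in (((-.052,.065),(.052,.065)),((-.052,.065),(-.052,-.065)),((.052,.065),(.052,-.065)),((-.0245,.0335),(.0245,.0335))):
  cv2.line(im,*[tuple(int(v) for v in wproj([*w(*q),.119],s)) for q in (a,b)],(255,0,0),1)
cv2.imwrite('pics/w9o.png',cv2.resize(im[60:300,130:450],None,fx=2.4,fy=2.4))
E
```

```text
t: 7.52
position: [0.3885, -0.2168, 0.1675]
orientation: [155.1, 7.7, 94.7]
force: [7.9, -35.0, -18.6]
grip_width: 0.0
7.52 [ 0.3885 -0.2168  0.1675] [155.09   7.73  94.73] [  7.9 -35.  -18.6] 0.0 [-50.9 -27.6 136.9  20.7  51.9 -67.5]
```

View pics/w9o.png

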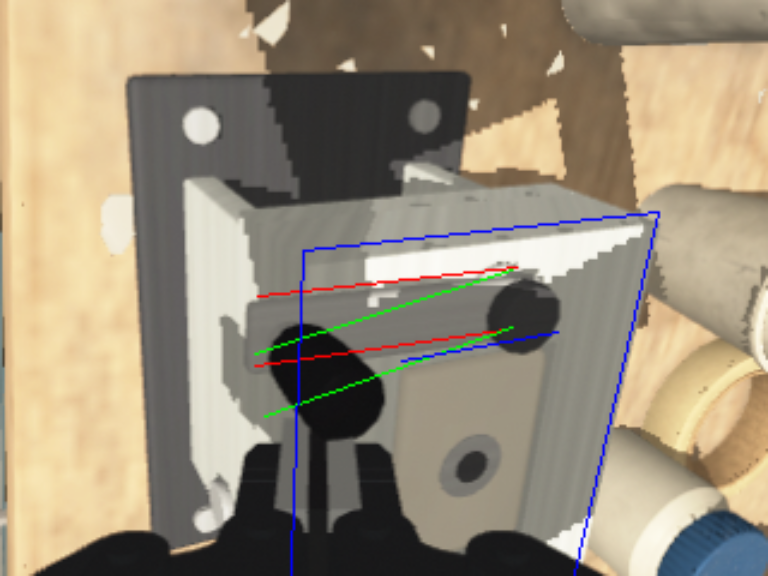

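```bash
python3 -m jog '[[0,-0.010,0,0,0,0,0],[0,-0.010,0,-0.010,0,0,0]]'
python3 - <<'E'
from h import *
s=st(); planR([.463,-.388,.18],ori(95.5,28,0),6)
E
```

```text
t: 7.73
position: [0.3844, -0.2346, 0.1773]
orientation: [155.2, 7.8, 94.8]
force: [-0.4, 0.7, 0.2]
grip_width: -0.0
7.73 [ 0.3844 -0.2346  0.1773] [155.22   7.78  94.75] [-0.4  0.7  0.2] -0.0 [-53.4 -26.9 135.3  21.2  53.6 -69.8]
turn/row deg 1.011164591820816 step mm 28.73137896649496
[-0.0264,0.0086,0.0074,-0.0091,0.0137,0.0064],
[-0.0264,0.0087,0.0072,-0.0091,0.0137,0.0064],
[-0.0265,0.0088,0.0069,-0.0091,0.0137,0.0064],
[-0.0265,0.0089,0.0066,-0.0091,0.0137,0.0064],
[-0.0265,0.0090,0.0063,-0.0091,0.0137,0.0064],
[-0.0266,0.0092,0.0060,-0.0091,0.0137,0.0064],
```

```bash
python3 -m jog '[[0,-0.0265,0.0085,0.0073,-0.009,0.0137,0.0064],[0,-0.0265,0.0087,0.0072,-0.009,0.0137,0.0064],[0,-0.0265,0.0088,0.0069,-0.009,0.0137,0.0064],[0,-0.0265,0.0089,0.0066,-0.009,0.0137,0.0064],[0,-0.0265,0.0090,0.0063,-0.009,0.0137,0.0064],[0,-0.0265,0.0092,0.0060,-0.009,0.0137,0.0064],[0,0,0,0,0,0,0]]'
python3 - <<'E'
from h import *
s=st(); snap('wrist','w10');snap('side','side10');f('wrist','lever_pad')
f('side','lever_pad')
planR([.464,-.388,.13],ori(95.5,28,0),3)
a=cv2.imread('pics/side10.png')[140:320,170:350];b=cv2.imread('pics/w10.png')
cv2.imwrite('pics/c10.png',np.hstack([cv2.resize(a,(400,400)),cv2.resize(b,(400,400))]))
E
```

```text
t: 8.32
position: [0.4653, -0.3889, 0.1806]
orientation: [151.8, 2.1, 95.3]
force: [0.5, 0.5, 0.0]
grip_width: -0.0001
8.32 [ 0.4653 -0.3889  0.1806] [151.84   2.07  95.25] [0.5 0.5 0. ] -0.0001 [-59.8   2.8 111.1  30.2  55.6 -80.6]
wrist lever_pad s [ 0.4769 -0.3845  0.0895] 0.73
side lever_pad s [ 0.4761 -0.3829  0.0862] 0.57
turn/row deg 0.2719440602354741 step mm 16.917798808228067
[-0.0008,-0.0080,0.0149,0.0013,-0.0044,0.0013],
[-0.0007,-0.0080,0.0149,0.0013,-0.0044,0.0013],
[-0.0007,-0.0080,0.0149,0.0013,-0.0044,0.0013],
```

View pics/c10.png

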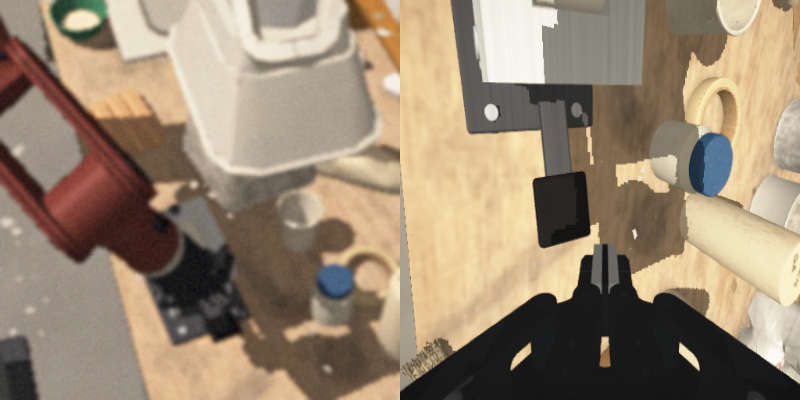

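```bash
python3 -m jog '[[0,-0.001,-0.008,0.015,0,-0.004,0],[0,-0.001,-0.008,0.015,0,-0.004,0],[0,-0.001,-0.008,0.015,0,-0.004,0],[0,0,-0.004,0.008,0,0,0],[0,0,-0.004,0.008,0,0,0]]'
python3 - <<'E'
from h import *
s=st(); snap('wrist','w11');rows([[.464,-.388,.10],[.464,-.386,.08],[.464,-.385,.06]])
E
```

```text
t: 8.93
position: [0.4654, -0.3847, 0.1154]
orientation: [151.7, 3.0, 95.4]
force: [0.3, -0.2, -0.9]
grip_width: 0.0001
8.93 [ 0.4654 -0.3847  0.1154] [151.68   3.05  95.38] [ 0.3 -0.2 -0.9] 0.0001 [-59.4   7.5 114.2  33.4  48.  -86.1]
[ 0.464 -0.388  0.1  ] [-0.0032,-0.0076,0.0115],
[ 0.464 -0.386  0.08 ] [0.0030,-0.0092,0.0176],
[ 0.464 -0.385  0.06 ] [0.0020,-0.0093,0.0176],
```

View pics/w11.png

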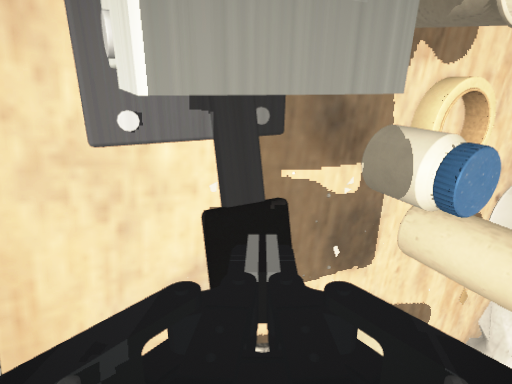

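```bash
python3 -m jog '[[0,-0.001,-0.005,0.008,0,0,0],[0,0,-0.005,0.009,0,0,0],[0,0.001,-0.005,0.009,0,0,0],[0,0.001,-0.005,0.009,0,0,0]]'
python3 - <<'E'
from h import *
s=st(); rows([[.464,-.385,.06]])
E
```

```text
t: 9.32
position: [0.4672, -0.3898, 0.0818]
orientation: [151.3, 3.7, 95.4]
force: [-4.6, 2.0, 8.6]
grip_width: 0.0002
9.32 [ 0.4672 -0.3898  0.0818] [151.29   3.73  95.38] [-4.6  2.   8.6] 0.0002 [-59.6  11.2 114.5  36.2  44.1 -90.2]
[ 0.464 -0.385  0.06 ] [0.0065,-0.0127,0.0175],
```

```bash
python3 -m jog '[[0,0.002,-0.005,0.008,0,0,0],[0,0.002,-0.005,0.008,0,0,0],[0,0.001,-0.003,0.005,0,0,0]]'
python3 - <<'E'
from h import *
s=st()
E
```

```text
t: 9.57
position: [0.4678, -0.3894, 0.0625]
orientation: [150.9, 4.1, 95.4]
force: [-10.4, 2.0, 27.3]
grip_width: 0.0
9.57 [ 0.4678 -0.3894  0.0625] [150.94   4.15  95.39] [-10.4   2.   27.3] 0.0 [-59.6  13.2 115.1  38.4  41.8 -93. ]
```

```bash
python3 -m jog '[[0,0,-0.001,0.002,0,0,0]]'
python3 -m jog '[[0,0,0.009,-0.017,0,0,0],[0,0,0.015,-0.026,0,0,0],[0,0,0.015,-0.026,0,0,0],[0,0.01,0.015,-0.026,0,0,0],[0.062,0.02,0.01,-0.02,0,0,0]]'
python3 - <<'E'
from h import *
s=st(); snap('wrist','w12');snap('side','side12')
for c in ('wrist','side'):
  for q in ('heel_block','lever_pad','nest_top'): f(c,q)
E
```

```text
t: 9.65
position: [0.4689, -0.391, 0.0627]
orientation: [150.8, 4.3, 95.4]
force: [-5.2, 1.1, 10.7]
grip_width: -0.0003
t: 10.07
position: [0.4634, -0.3506, 0.1947]
orientation: [150.9, 4.0, 95.2]
force: [-0.2, 0.3, 0.3]
grip_width: 0.011
10.07 [ 0.4634 -0.3506  0.1947] [150.94   4.04  95.22] [-0.2  0.3  0.3] 0.011 [-57.6  -3.8 116.3  30.   53.9 -78.9]
wrist heel_block s [ 0.4629 -0.2462  0.1148] 0.89
wrist lever_pad s [ 0.4787 -0.3877  0.0381] 0.86
wrist lever_pad s [ 0.6621 -0.3557  0.0013] 0.46
wrist nest_top s [ 0.4626 -0.2488  0.1133] 0.52
side lever_pad s [ 0.4728 -0.387   0.0339] 0.63
side nest_top s [ 0.4628 -0.2455  0.1192] 0.59
```

View pics/w12.png

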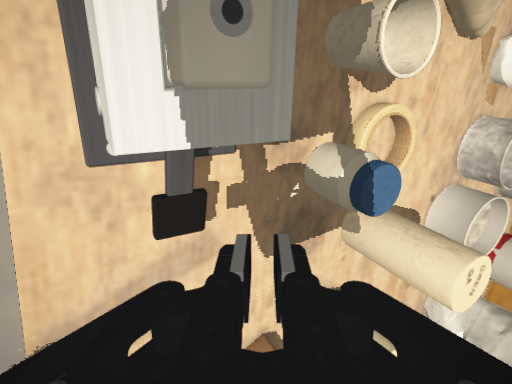

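View pics/side12.png

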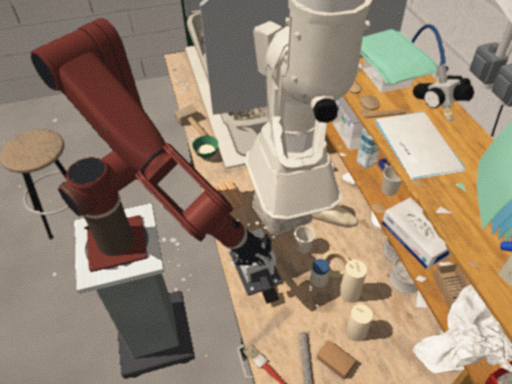

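Run:
```python
from h import *
s=st(); planR([.455,-.246,.205],ori(95.6,20,0),5)
```

```text
10.47 [ 0.4622 -0.3487  0.1891] [151.14   3.68  95.31] [-0.5  0.2 -1.1] 0.062 [-57.6  -3.4 116.5  30.1  53.8 -79.1]
turn/row deg 1.8248701810593269 step mm 20.837815361070398
[0.0203,0.0026,-0.0037,0.0312,0.0056,0.0027],
[0.0204,0.0024,-0.0037,0.0312,0.0056,0.0027],
[0.0204,0.0022,-0.0036,0.0312,0.0056,0.0027],
[0.0204,0.0021,-0.0036,0.0312,0.0056,0.0027],
[0.0204,0.0019,-0.0035,0.0312,0.0056,0.0027],
```

```bash
python3 -m jog '[[0.066,0.0203,0.0026,-0.0037,0.031,0.0056,0.003],[0.066,0.0203,0.0024,-0.0037,0.031,0.0056,0.003],[0.066,0.0203,0.0022,-0.0037,0.031,0.0056,0.003],[0.066,0.0203,0.002,-0.0036,0.031,0.0056,0.003],[0.066,0.0203,0.002,-0.0035,0.031,0.0056,0.003],[0.066,0,0,0,0,0,0]]'
python3 - <<'E'
from h import *
s=st(); snap('wrist','w13');snap('side','side13');snap('top','top13')
f('wrist','heel_block');f('wrist','keeper_knob')
a=cv2.imread('pics/side13.png')[120:280,180:340];b=cv2.imread('pics/top13.png')[140:300,260:420]
cv2.imwrite('pics/c13.png',np.hstack([cv2.resize(a,(400,400)),cv2.resize(b,(400,400))]))
E
```

```text
t: 10.97
position: [0.4513, -0.2442, 0.1964]
orientation: [161.0, 1.0, 94.7]
force: [0.3, 0.1, 0.1]
grip_width: 0.0662
10.97 [ 0.4513 -0.2442  0.1964] [160.99   1.01  94.68] [0.3 0.1 0.1] 0.0662 [-45.8 -11.1 120.   16.3  59.1 -57.5]
wrist heel_block s [ 0.4648 -0.2461  0.1158] 0.73
wrist keeper_knob s [ 0.4008 -0.203   0.1547] 0.7
```

View pics/c13.png

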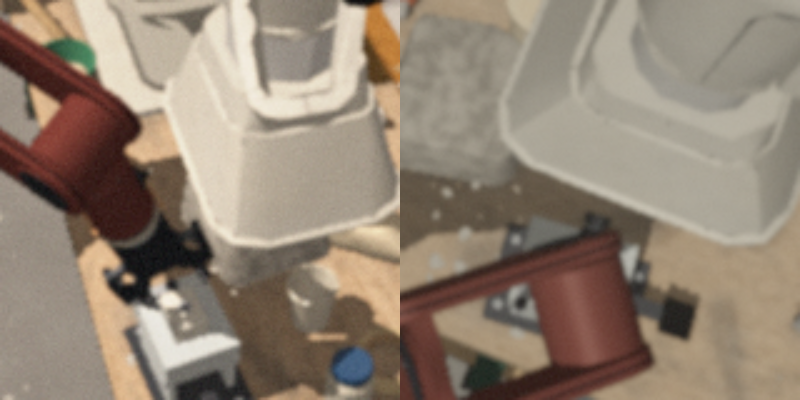

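View pics/w13.png

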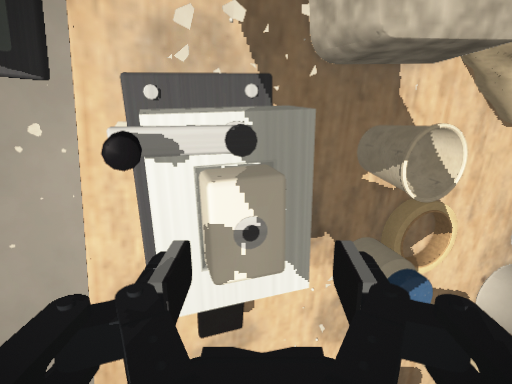

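Run:
```python
from h import *
s=st()
P=[wray(u,v,.145,s) for u,v in ((200,170),(282,168),(285,272),(214,283),(250,232))]
print(np.round(P,4)); print(np.mean(P[:4],0))
for a,b in((0,3),(1,2)): d=P[b]-P[a];print(np.degrees(np.arctan2(d[0],-d[1])),np.linalg.norm(d))
print(np.round(wproj([.4625,-.246,.145],s)))
print('mid finger tips', R.from_euler('xyz',s['orientation'],degrees=True).apply([0,0,.02])+s['position'])
planR([.4615,-.246,.165],ori(95.6,13,0),4)
```

```text
11.22 [ 0.451  -0.2474  0.1963] [160.89   1.11  94.52] [ 0.7 -1.2  0.5] 0.0661 [-46.1 -11.  119.9  16.4  58.9 -57.8]
[[ 0.4325 -0.2136  0.145 ]
 [ 0.4777 -0.2123  0.145 ]
 [ 0.4867 -0.2782  0.145 ]
 [ 0.4424 -0.2802  0.145 ]
 [ 0.4618 -0.2497  0.145 ]]
[ 0.45980532 -0.24606996  0.145     ]
8.428967672028543 0.06731968679748437
7.766834591158301 0.06651580166254223
[252. 226.]
mid finger tips [ 0.45752916 -0.24728796  0.17739821]
turn/row deg 1.5571089318498104 step mm 8.261753129662933
[0.0003,-0.0001,0.0083,0.0269,0.0005,-0.0041],
[0.0003,0.0002,0.0083,0.0269,0.0005,-0.0041],
[0.0003,0.0004,0.0082,0.0269,0.0005,-0.0041],
[0.0003,0.0006,0.0082,0.0269,0.0005,-0.0041],
```

```bash
python3 -m jog '[[0.066,0.0003,-0.001,0.0083,0.027,0.0005,-0.005],[0.066,0.0003,-0.001,0.0083,0.027,0.0005,-0.005],[0.066,0.0003,-0.0005,0.0083,0.027,0.0005,-0.005],[0.066,0.0003,0,0.008,0.027,0.0005,-0.005],[0.066,0,0,0,0,0,0]]'
python3 - <<'E'
from h import *
s=st(); snap('wrist','w14');snap('side','side14');snap('top','top14')
a=cv2.imread('pics/side14.png')[120:280,180:340];b=cv2.imread('pics/top14.png')[140:300,260:420]
cv2.imwrite('pics/c14.png',np.hstack([cv2.resize(a,(400,400)),cv2.resize(b,(400,400))]))
planR([.4575,-.246,.151],ori(96,13,0),2)
E
```

```text
t: 11.63
position: [0.4567, -0.2519, 0.1614]
orientation: [167.3, 1.3, 95.2]
force: [0.2, -0.3, -0.4]
grip_width: 0.0661
11.63 [ 0.4567 -0.2519  0.1614] [167.31   1.32  95.23] [ 0.2 -0.3 -0.4] 0.0661 [-42.7  -4.1 116.7  10.   58.2 -52.6]
turn/row deg 0.3234434103107774 step mm 6.6773238548240075
[0.0031,-0.0008,0.0059,-0.0008,0.0015,-0.0054],
[0.0031,-0.0007,0.0059,-0.0008,0.0015,-0.0054],
```

View pics/c14.png

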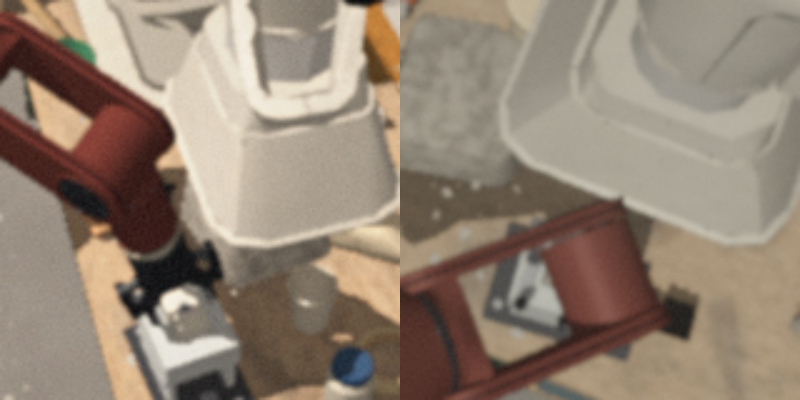

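View pics/w14.png

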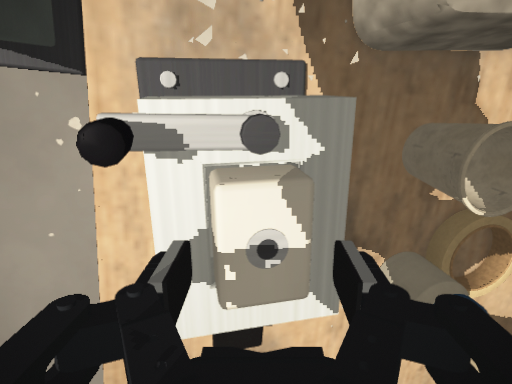

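```bash
python3 -m jog '[[0.066,0.003,-0.001,0.004,-0.005,0.0015,-0.005],[0.066,0.003,-0.001,0.004,-0.004,0.0015,-0.005],[0.066,0,0,0.001,0,0,0]]'
python3 - <<'E'
from h import *
s=st();planR([.4573,-.246,.150],ori(96,13,0),2)
E
```

```text
t: 12.03
position: [0.4563, -0.2471, 0.1542]
orientation: [166.4, 1.4, 95.7]
force: [-0.1, -0.1, 0.5]
grip_width: 0.066
12.03 [ 0.4563 -0.2471  0.1542] [166.42   1.43  95.75] [-0.1 -0.1  0.5] 0.066 [-42.7  -4.4 118.   11.   56.8 -53.9]
turn/row deg 0.3290712743720984 step mm 2.223225729036853
[0.0005,0.0000,0.0022,0.0056,0.0009,-0.0007],
[0.0005,0.0001,0.0022,0.0056,0.0009,-0.0007],
```

```bash
python3 -m jog '[[0.066,0.0005,0,0.0022,0.005,0.001,0],[0.066,0.0005,0,0.002,0.004,0,0],[0.054,0,0,0,0,0,0],[0.050,0,0,0,0,0,0]]' 40
python3 - <<'E'
from h import *
s=st();snap('wrist','w15')
E
```

```text
t: 12.37
position: [0.457, -0.2459, 0.1499]
orientation: [166.9, 1.4, 95.7]
force: [0.4, 0.2, 0.4]
grip_width: 0.0501
12.37 [ 0.457  -0.2459  0.1499] [166.91   1.4   95.72] [0.4 0.2 0.4] 0.0501 [-42.3  -3.8 117.9  10.5  56.5 -53.3]
```

View pics/w15.png

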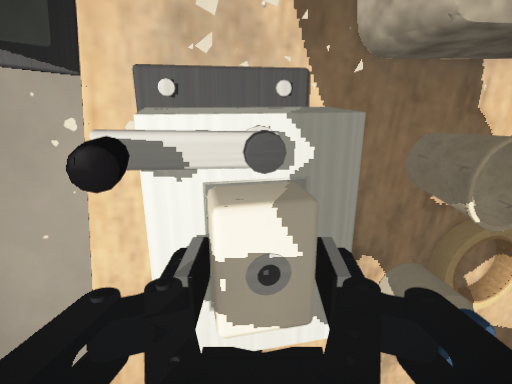

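```bash
python3 -m jog '[[0.040,0,0,0,0,0,0],[0.036,0,0,0,0,0,0],[0.036,0,0,0,0,0,0],[0.036,0,0,0,0,0,0]]' 40
python3 - <<'E'
from h import *
s=st();snap('wrist','w16')
E
```

```text
t: 12.75
position: [0.4573, -0.246, 0.1505]
orientation: [166.9, 1.4, 95.8]
force: [0.1, 0.6, 0.9]
grip_width: 0.0477
12.75 [ 0.4573 -0.246   0.1505] [166.89   1.44  95.76] [0.1 0.6 0.9] 0.0477 [-42.3  -3.9 117.8  10.5  56.6 -53.3]
```

View pics/w16.png

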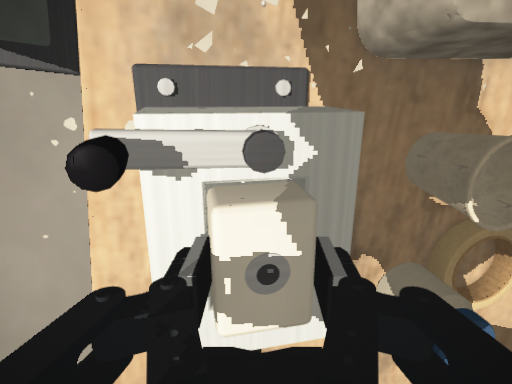

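```bash
python3 -m jog '[[0.030,0,0,0,0,0,0],[0.030,0,0,0,0,0,0],[0.030,0,0,0,0,0,0]]' 70
python3 - <<'E'
from h import *
s=st();snap('wrist','w17')
E
```

```text
t: 13.05
position: [0.4573, -0.246, 0.1507]
orientation: [166.9, 1.4, 95.8]
force: [0.1, 0.3, -0.5]
grip_width: 0.046
13.05 [ 0.4573 -0.246   0.1507] [166.89   1.44  95.76] [ 0.1  0.3 -0.5] 0.046 [-42.3  -3.9 117.8  10.5  56.6 -53.3]
```

View pics/w17.png

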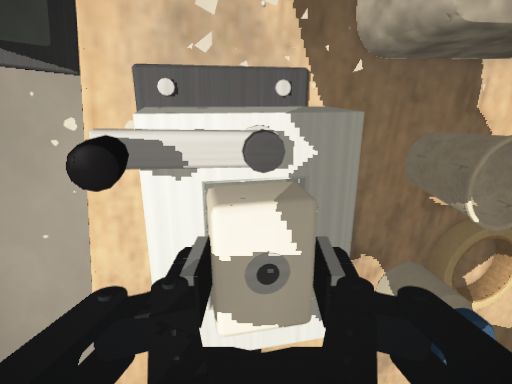

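Run:
```python
from h import *
s=st();rows([[.4573,-.246,.16],[.455,-.246,.20]])
```

```text
13.1 [ 0.4573 -0.246   0.1507] [166.89   1.43  95.76] [-0.4 -0.2  1.1] 0.0462 [-42.3  -3.9 117.8  10.5  56.6 -53.3]
[ 0.4573 -0.246   0.16  ] [-0.0002,0.0021,-0.0091],
[ 0.455 -0.246  0.2  ] [-0.0008,0.0068,-0.0395],
```

```bash
python3 -m jog '[[0.030,0,0.001,-0.004,0,0,0],[0.030,0,0.001,-0.005,0,0,0],[0.030,0,0.0014,-0.008,0,0,0],[0.030,0,0.0014,-0.010,0,0,0],[0.030,0,0.0014,-0.012,0,0,0],[0.030,0,0,0,0,0,0]]' 70
python3 - <<'E'
from h import *
s=st();snap('wrist','w18');snap('side','side18')
a=cv2.imread('pics/side18.png')[120:280,180:340];b=cv2.imread('pics/w18.png')
cv2.imwrite('pics/c18.png',np.hstack([cv2.resize(a,(400,400)),cv2.resize(b,(400,400))]))
E
```

```text
t: 13.6
position: [0.4534, -0.2446, 0.1925]
orientation: [167.0, 1.3, 95.8]
force: [0.8, -0.4, -0.7]
grip_width: 0.0463
13.6 [ 0.4534 -0.2446  0.1925] [167.03   1.31  95.77] [ 0.8 -0.4 -0.7] 0.0463 [-42.5  -7.5 116.2  10.   61.9 -52.4]
```

View pics/c18.png

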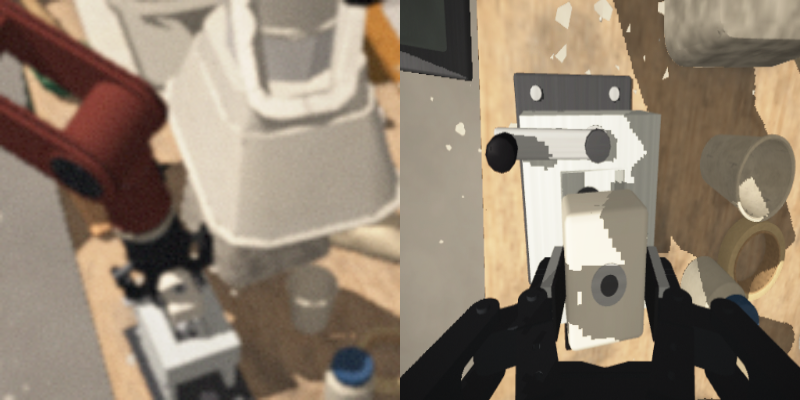

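```bash
python3 -m jog '[[0.030,0,0.001,-0.020,0,0,0],[0.030,0,0,-0.020,0,0,0]]' 70
python3 - <<'E'
from h import *
s=st();planR([.40,-.04,.235],ori(103,6,0),8)
E
```

```text
t: 13.87
position: [0.4422, -0.2417, 0.2248]
orientation: [167.5, 0.8, 95.8]
force: [0.4, 0.2, -0.8]
grip_width: 0.0458
13.87 [ 0.4422 -0.2417  0.2248] [167.51   0.79  95.8 ] [ 0.4  0.2 -0.8] 0.0458 [-43.2 -10.6 115.3   9.7  66.8 -52.2]
turn/row deg 1.2082326238751442 step mm 25.78851748592529
[0.0256,-0.0023,-0.0022,0.0142,0.0013,-0.0156],
[0.0256,-0.0019,-0.0021,0.0142,0.0013,-0.0156],
[0.0257,-0.0016,-0.0021,0.0142,0.0013,-0.0156],
[0.0257,-0.0012,-0.0020,0.0142,0.0013,-0.0156],
[0.0257,-0.0008,-0.0020,0.0142,0.0013,-0.0156],
[0.0257,-0.0004,-0.0019,0.0142,0.0013,-0.0156],
[0.0257,-0.0001,-0.0019,0.0142,0.0013,-0.0156],
[0.0257,0.0003,-0.0018,0.0142,0.0013,-0.0156],
```

```bash
python3 -m jog '[[0.030,0.015,-0.0023,-0.0022,0.014,0.001,-0.0156],[0.030,0.0256,-0.002,-0.0021,0.014,0.001,-0.0156],[0.030,0.0256,-0.0016,-0.0021,0.014,0.001,-0.0156],[0.030,0.0256,-0.0012,-0.002,0.014,0.001,-0.0156],[0.030,0.0256,-0.001,-0.002,0.014,0.001,-0.0156],[0.030,0.0256,-0.0004,-0.002,0.014,0.001,-0.0156],[0.030,0.0256,0,-0.002,0.014,0.001,-0.0156],[0.030,0.0256,0,-0.002,0.014,0.001,-0.0156],[0.030,0,0,0,0,0,0]]' 70
python3 - <<'E'
from h import *
s=st();snap('wrist','w19');snap('top','top19')
for c in('wrist','top'): f(c,'drying_board')
planR([.431,.089,.13],ori(110,0,0),7)
E
```

```text
t: 14.62
position: [0.3967, -0.0459, 0.2346]
orientation: [174.4, 1.6, 102.9]
force: [0.4, -0.9, -1.9]
grip_width: 0.0462
14.62 [ 0.3967 -0.0459  0.2346] [174.43   1.58 102.86] [ 0.4 -0.9 -1.9] 0.0462 [-19.2 -24.6 124.2   1.7  74.8 -32.5]
wrist drying_board s [ 0.4345  0.0885 -0.0024] 0.75
top drying_board s [4.304e-01 9.050e-02 2.000e-04] 0.69
turn/row deg 1.3379093105043363 step mm 25.308457790176483
[0.0188,0.0075,0.0152,0.0137,0.0052,-0.0182],
[0.0185,0.0081,0.0152,0.0137,0.0052,-0.0182],
[0.0183,0.0086,0.0152,0.0137,0.0052,-0.0182],
[0.0181,0.0091,0.0152,0.0137,0.0052,-0.0182],
[0.0178,0.0097,0.0151,0.0137,0.0052,-0.0182],
[0.0176,0.0102,0.0151,0.0137,0.0052,-0.0182],
[0.0173,0.0107,0.0150,0.0137,0.0052,-0.0182],
```

View pics/w19.png

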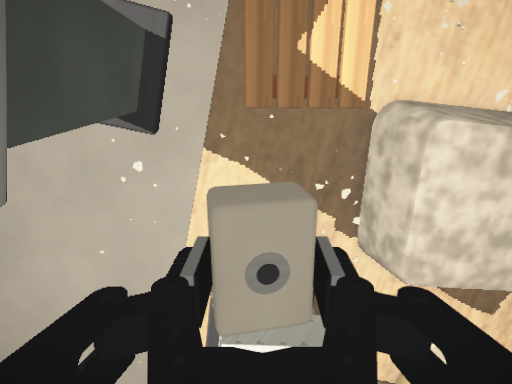

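View pics/top19.png

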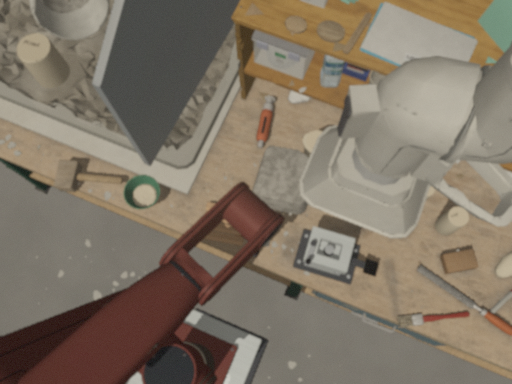

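Run:
```python
from h import *
s={'position':[.3967,-.0459,.2346],'orientation':[174.43,1.58,102.86]}
P=[wray(u,v,.024,s) for u,v in((246,107),(369,108),(243,20),(376,20))];print(np.round(P,4))
d=P[1]-P[0];print(np.degrees(np.arctan2(d[1],d[0])),np.linalg.norm(d))
m=(P[0]+P[1])/2;n=np.array([-d[1],d[0],0])/np.linalg.norm(d);print(m+n*.07)
planR([.432,.089,.13],ori(103+0,0,0),7)
```

```text
[[0.3888 0.009  0.024 ]
 [0.5102 0.035  0.024 ]
 [0.3704 0.0821 0.024 ]
 [0.4903 0.1114 0.024 ]]
12.102551853291555 0.12412895735393385
[0.43483163 0.0904429  0.024     ]
turn/row deg 0.8401680911249105 step mm 25.335674373833104
[0.0187,0.0077,0.0153,0.0140,0.0043,-0.0007],
[0.0187,0.0079,0.0152,0.0140,0.0043,-0.0007],
[0.0186,0.0081,0.0152,0.0140,0.0043,-0.0007],
[0.0185,0.0083,0.0152,0.0140,0.0043,-0.0007],
[0.0184,0.0086,0.0151,0.0140,0.0043,-0.0007],
[0.0184,0.0088,0.0151,0.0140,0.0043,-0.0007],
[0.0183,0.0090,0.0150,0.0140,0.0043,-0.0007],
```

```bash
python3 -m jog '[[0.030,0.0187,0.0078,0.0153,0.014,0.004,0],[0.030,0.0187,0.008,0.0152,0.014,0.004,0],[0.030,0.0186,0.0081,0.0152,0.014,0.004,0],[0.030,0.0185,0.0083,0.0152,0.014,0.004,0],[0.030,0.0185,0.0086,0.0151,0.014,0.004,0],[0.030,0.0184,0.0088,0.0151,0.014,0.004,0],[0.030,0.0183,0.009,0.015,0.014,0.004,0],[0.030,0,0,0,0,0,0]]' 70
python3 - <<'E'
from h import *
s=st();snap('wrist','w20');snap('side','side20')
for c in('wrist','side'): f(c,'heel_block')
planR([.4335,.090,.085],ori(103,0,0),4)
cv2.imwrite('pics/s20.png',cv2.resize(cv2.imread('pics/side20.png')[130:250,150:310],None,fx=4,fy=4,interpolation=2))
E
```

```text
t: 15.48
position: [0.4405, 0.0821, 0.1257]
orientation: [179.9, 0.4, 101.4]
force: [-0.9, 0.7, -2.3]
grip_width: 0.0461
15.48 [0.4405 0.0821 0.1257] [179.92   0.41 101.38] [-0.9  0.7 -2.3] 0.0461 [  0.7  -4.  120.   -0.4  63.9 -10.5]
wrist heel_block s [0.4336 0.0822 0.0893] 0.62
side heel_block s [0.4345 0.0759 0.0905] 0.61
turn/row deg 0.4480434830186104 step mm 11.572560531655641
[0.0030,-0.0016,0.0111,0.0017,0.0025,-0.0072],
[0.0030,-0.0015,0.0111,0.0017,0.0025,-0.0072],
[0.0030,-0.0015,0.0111,0.0017,0.0025,-0.0072],
[0.0029,-0.0015,0.0111,0.0017,0.0025,-0.0072],
```

View pics/s20.png

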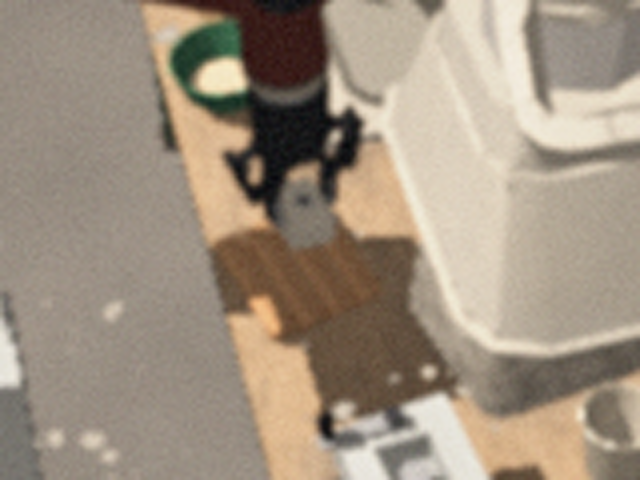

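View pics/w20.png

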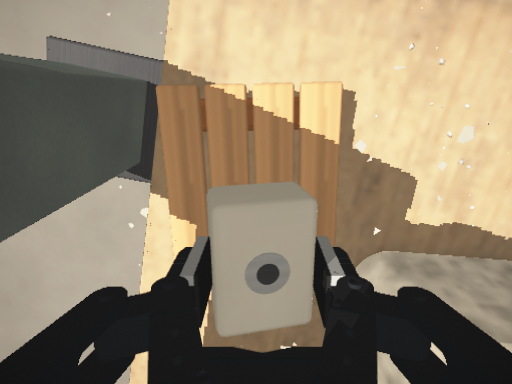

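Run:
```python
from h import *
s=st();G=R.from_euler('z',6.5,degrees=True)*R.from_euler('xyz',[166.89,1.44,95.76],degrees=True)
planR([.431,.090,.10],G,5)
```

```text
15.68 [0.4417 0.0799 0.1294] [179.61   0.56 101.34] [ 0.5 -0.2 -0.8] 0.0462 [  0.5  -4.5 120.   -0.5  64.  -10.6]
turn/row deg 2.5594237508721416 step mm 6.579089745032145
[0.0025,-0.0017,0.0058,-0.0444,-0.0027,-0.0035],
[0.0025,-0.0020,0.0058,-0.0444,-0.0027,-0.0035],
[0.0025,-0.0022,0.0057,-0.0444,-0.0027,-0.0035],
[0.0025,-0.0025,0.0055,-0.0444,-0.0027,-0.0035],
[0.0026,-0.0027,0.0054,-0.0444,-0.0027,-0.0035],
```

```bash
python3 -m jog '[[0.030,0.0025,-0.0017,0.0058,-0.0444,-0.0027,-0.0035],[0.030,0.0025,-0.002,0.0058,-0.0444,-0.0027,-0.0035],[0.030,0.0025,-0.0022,0.0057,-0.0444,-0.0027,-0.0035],[0.030,0.0025,-0.0025,0.0055,-0.0444,-0.0027,-0.0035],[0.030,0.0026,-0.0027,0.0054,-0.0444,-0.0027,-0.0035],[0.030,0,0,0,0,0,0]]' 70
python3 - <<'E'
from h import *
s=st();snap('wrist','w21');snap('side','side21')
G=R.from_euler('z',6.5,degrees=True)*R.from_euler('xyz',[166.89,1.44,95.76],degrees=True)
planR([.431,.090,.072],G,4)
cv2.imwrite('pics/s21.png',cv2.resize(cv2.imread('pics/side21.png')[150:230,180:280],None,fx=6,fy=6,interpolation=2))
E
```

```text
t: 16.18
position: [0.4365, 0.0831, 0.1061]
orientation: [165.5, 1.8, 101.6]
force: [-2.2, 0.1, -1.4]
grip_width: 0.0463
16.18 [0.4365 0.0831 0.1061] [165.54   1.8  101.63] [-2.2  0.1 -1.4] 0.0463 [ -0.3 -13.9 132.2   1.7  47.2 -13.2]
turn/row deg 0.3967097051105148 step mm 9.416414449685615
[0.0024,-0.0038,0.0083,0.0061,0.0023,-0.0023],
[0.0024,-0.0037,0.0083,0.0061,0.0023,-0.0023],
[0.0024,-0.0037,0.0083,0.0061,0.0023,-0.0023],
[0.0024,-0.0036,0.0084,0.0061,0.0023,-0.0023],
```

View pics/s21.png

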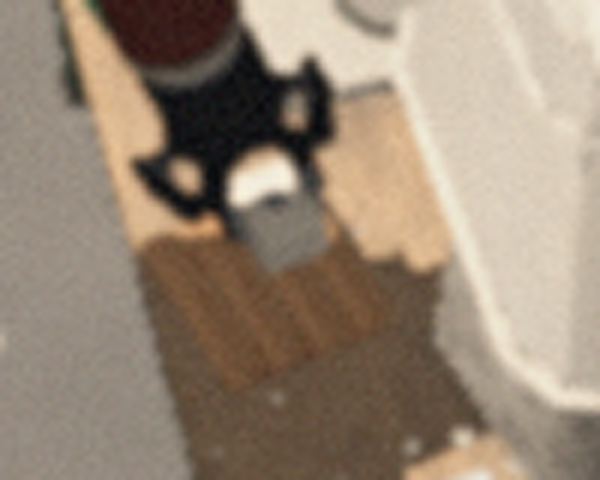

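View pics/w21.png

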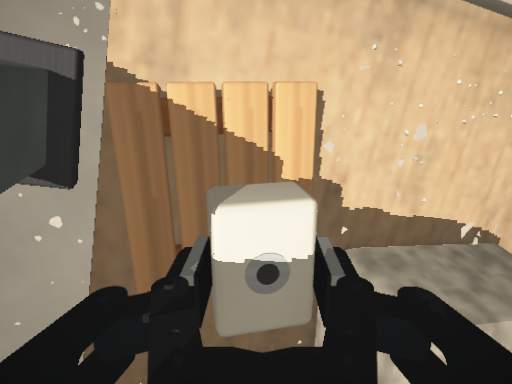

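```bash
python3 -m jog '[[0.030,0.0025,-0.0038,0.0083,0.006,0.002,-0.002],[0.030,0.0025,-0.0037,0.0083,0.006,0.002,-0.002],[0.030,0.0025,-0.0037,0.0083,0.006,0.002,-0.002],[0.030,0.001,-0.002,0.005,0,0,0],[0.030,0,0,0,0,0,0]]' 70
python3 - <<'E'
from h import *
s=st();snap('wrist','w22');snap('side','side22')
G=R.from_euler('z',6.5,degrees=True)*R.from_euler('xyz',[166.89,1.44,95.76],degrees=True)
planR([.431,.090,.065],G,3)
for c in('wrist','side'): f(c,'heel_block')
cv2.imwrite('pics/s22.png',cv2.resize(cv2.imread('pics/side22.png')[150:230,180:280],None,fx=6,fy=6,interpolation=2))
E
```

```text
t: 16.7
position: [0.4356, 0.0883, 0.0763]
orientation: [166.4, 1.6, 101.9]
force: [-1.1, -0.2, -1.3]
grip_width: 0.046
16.7 [0.4356 0.0883 0.0763] [166.42   1.64 101.91] [-1.1 -0.2 -1.3] 0.046 [  0.5  -9.6 132.4   1.6  43.6 -12.6]
turn/row deg 0.22556220196848764 step mm 4.459872947712179
[0.0010,-0.0025,0.0036,0.0031,0.0017,-0.0017],
[0.0010,-0.0024,0.0036,0.0031,0.0017,-0.0017],
[0.0010,-0.0024,0.0036,0.0031,0.0017,-0.0017],
wrist heel_block s [0.4398 0.0883 0.0393] 0.72
side heel_block s [0.4416 0.0866 0.0406] 0.66
```

View pics/s22.png

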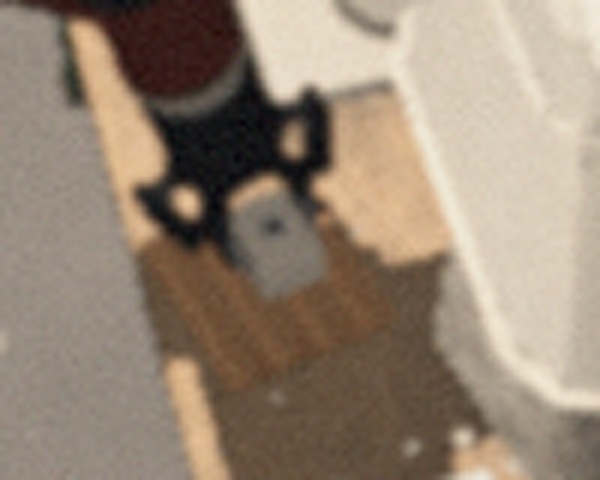

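```bash
python3 -m jog '[[0.030,0.001,-0.003,0.0034,0.003,0.001,-0.001],[0.030,0.001,-0.003,0.0034,0.003,0.001,-0.001],[0.030,0.0005,-0.002,0.0025,0,0,0]]' 70
python3 - <<'E'
from h import *
s=st(); G=R.from_euler('z',6.5,degrees=True)*R.from_euler('xyz',[166.89,1.44,95.76],degrees=True)
planR([.431,.090,.0615],G,2)
E
```

```text
t: 17.15
position: [0.4321, 0.0893, 0.068]
orientation: [166.4, 1.6, 102.0]
force: [-0.2, -0.3, -1.7]
grip_width: 0.0465
17.15 [0.4321 0.0893 0.068 ] [166.41   1.63 102.05] [-0.2 -0.3 -1.7] 0.0465 [  0.6  -9.1 133.    1.6  42.4 -12.7]
turn/row deg 0.2745155798807859 step mm 3.327408114003681
[0.0005,-0.0012,0.0031,0.0041,0.0020,-0.0014],
[0.0005,-0.0012,0.0031,0.0041,0.0020,-0.0014],
```

```bash
python3 -m jog '[[0.030,0.0004,-0.0008,0.003,0.003,0.001,-0.001],[0.030,0.0002,-0.0005,0.002,0,0,0]]' 70
python3 -m jog '[[0.030,0.0002,-0.0004,0.0015,0,0,0]]' 
python3 -m jog '[[0.030,0.0002,-0.0004,0.0015,0,0,0]]'
```

```text
t: 17.32
position: [0.4313, 0.0898, 0.0621]
orientation: [166.6, 1.6, 102.1]
force: [-0.7, 0.2, 0.9]
grip_width: 0.0458
t: 17.4
position: [0.4316, 0.0899, 0.0616]
orientation: [166.6, 1.6, 102.2]
force: [-21.8, -3.7, 44.8]
grip_width: 0.046
t: 17.48
position: [0.4318, 0.0899, 0.0616]
orientation: [166.7, 1.6, 102.2]
force: [-19.2, -2.4, 34.8]
grip_width: 0.0463
```

```bash
python3 -m jog '[[0.030,0,0,-0.0005,0,0,0],[0.030,0,0,0,0,0,0]]' 20
python3 - <<'E'
from h import *
s=st();snap('wrist','w23');snap('side','side23')
cv2.imwrite('pics/s23.png',cv2.resize(cv2.imread('pics/side23.png')[150:230,180:280],None,fx=6,fy=6,interpolation=2))
E
```

```text
t: 17.65
position: [0.4325, 0.0899, 0.0633]
orientation: [166.7, 1.6, 102.2]
force: [1.3, 0.3, -0.2]
grip_width: 0.0459
17.65 [0.4325 0.0899 0.0633] [166.66   1.65 102.2 ] [ 1.3  0.3 -0.2] 0.0459 [  0.7  -8.2 132.8   1.6  41.9 -12.7]
```

View pics/w23.png

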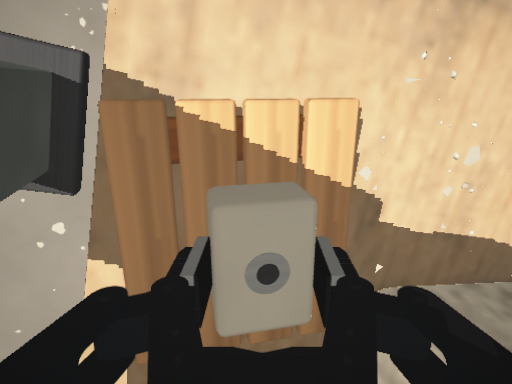

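```bash
python3 -m jog '[[0.030,0,-0.0002,0.001,0,0,0]]' 20
python3 -m jog '[[0.030,0,0,0.0005,0,0,0]]' 20
```

```text
t: 17.83
position: [0.4324, 0.0898, 0.0619]
orientation: [166.7, 1.6, 102.2]
force: [-6.5, -1.1, 15.2]
grip_width: 0.046
t: 17.92
position: [0.4325, 0.0899, 0.0618]
orientation: [166.7, 1.6, 102.2]
force: [-11.1, -2.0, 19.4]
grip_width: 0.0464
```

Light contact; now release gradually.

```bash
python3 -m jog '[[0.047,0,0,-0.0003,0,0,0],[0.048,0,0,0,0,0,0],[0.050,0,0,0,0,0,0],[0.054,0,0,0,0,0,0],[0.060,0,0,0,0,0,0],[0.066,0,0,0,0,0,0]]' 20
python3 - <<'E'
from h import *
s=st();snap('wrist','w24');snap('side','side24')
cv2.imwrite('pics/s24.png',cv2.resize(cv2.imread('pics/side24.png')[150:230,180:280],None,fx=6,fy=6,interpolation=2))
rows([[.432,.09,.16]])
E
```

```text
t: 18.42
position: [0.4322, 0.0898, 0.0612]
orientation: [166.7, 1.6, 102.2]
force: [0.4, 0.6, -0.1]
grip_width: 0.0659
18.42 [0.4322 0.0898 0.0612] [166.74   1.63 102.19] [ 0.4  0.6 -0.1] 0.0659 [  0.7  -7.9 132.9   1.6  41.7 -12.7]
[0.432 0.09  0.16 ] [-0.0026,0.0225,-0.0962],
```

View pics/w24.png

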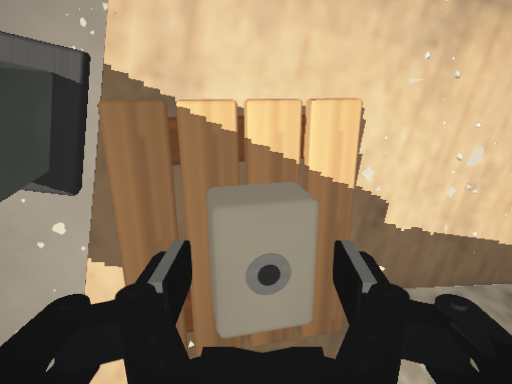

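```bash
python3 -m jog '[[0.070,0,0.002,-0.008,0,0,0],[0.075,-0.0005,0.004,-0.018,0,0,0],[0.075,-0.0005,0.006,-0.025,0,0,0],[0.075,-0.0005,0.006,-0.025,0,0,0],[0.075,-0.0005,0.006,-0.025,0,0,0],[0.075,-0.02,-0.01,-0.02,0,0,0],[0.075,-0.03,-0.01,-0.02,0,0,0],[0.075,-0.03,-0.01,0,0,0,0],[0.075,0,0,0,0,0,0]]'
python3 - <<'E'
from h import *
s=st();snap('wrist','w25');snap('side','side25');snap('top','top25')
for c in('wrist','side'):
  for q in ('heel_block','drying_board','keeper_knob','lever_pad'):f(c,q)
for q in('cup','powder','bowl'): f('side',q)
st()
E
```

```text
t: 19.27
position: [0.4096, 0.0034, 0.2109]
orientation: [166.7, 1.9, 102.6]
force: [-1.0, -0.4, -1.5]
grip_width: 0.0752
19.27 [0.4096 0.0034 0.2109] [166.71   1.86 102.55] [-1.  -0.4 -1.5] 0.0752 [-13.9 -28.6 130.2   4.7  65.8 -28.1]
wrist heel_block s [0.4368 0.0902 0.0252] 0.71
side heel_block s [0.4341 0.0935 0.0239] 0.69
side heel_block s [0.4141 0.3714 0.0023] 0.21
side drying_board s [ 0.4345  0.0866 -0.0024] 0.79
side keeper_knob s [ 0.398  -0.1998  0.1598] 0.47
side lever_pad s [ 0.474  -0.3897  0.0354] 0.84
side cup s [ 0.6554 -0.2197 -0.0043] 0.8
side cup s [ 0.4629 -0.244  -0.0008] 0.57
side powder s [ 0.656  -0.3581 -0.003 ] 0.58
side bowl s [ 4.103e-01  3.736e-01 -2.000e-04] 0.58
19.97 [0.4094 0.0078 0.2088] [166.86   1.65 102.83] [ 0.  -0.7  0.1] 0.0747 [-13.3 -28.3 130.2   4.7  65.7 -27.8]
```

View pics/w25.png

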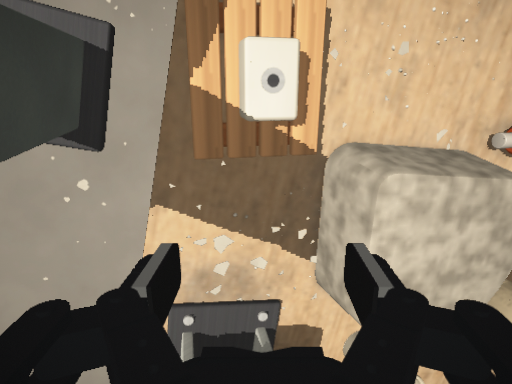

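View pics/side25.png

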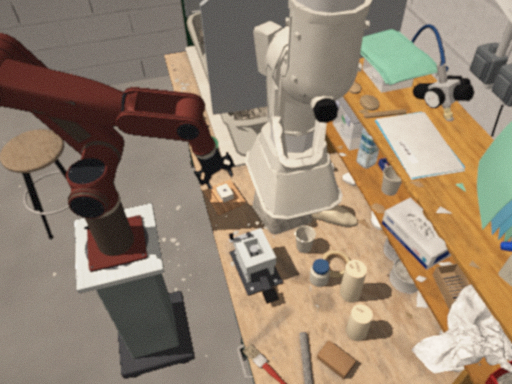

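The wrist picture shows the block flat on the slats, disc up, centred near (271,79). The networks put it at (0.435, 0.092, 0.025), within about 3–5 mm of the board's middle. The keeper is at its stop, the lever is down, and the bystanders are where they were.

Run:
```python
from h import *
st(); print(bot.hand_in())
```

```text
19.97 [0.4094 0.0078 0.2088] [166.86   1.65 102.83] [ 0.  -0.7  0.1] 0.0747 [-13.3 -28.3 130.2   4.7  65.7 -27.8]
the job is handed in; nothing more can be done
None
```

The job is done and handed in at about 20 s. I pushed the keeper to its stop and the lever down to its stop. Then I gripped the block across its 46 mm width, carried it to the drying board and released it with only light contact.

**Last checks:**
- **Block:** flat on the slats, disc face up, at about (0.435, 0.092, 0.025). That is within about 5 mm of the board's centre.
- **Keeper and lever:** knob at (0.398, -0.200), which matches the stop position. Lever pad at 0.035 m, down at its stop.
- **Bystanders:** cup and jar read within 2 mm of their starting places and the bowl within about 6 mm. Both are about the network's error, and I never worked near the bowl.
- **Robot:** clear of everything at hand-in, with the force reading near zero.

**What did not go smoothly:**
- **Keeper:** the first push was too high and reached only the top edge of the knob. I backed off and repeated it lower. The finger force against the stop reached about 40 N.
- **Tilted grasp:** a white machine's hood overhangs the stand, so I worked with the tool leaned, at about 13° for the grasp. The block did not line up with the fingers as I expected, so I set it down at the same lean to keep it level.
- **Set-down:** the first touch on the board peaked at about 50 N through the block. I eased off and set it down again at about 20 N before opening.

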